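Strip the last balls from a bearing and lock its loading slot

TASK

Empty the race of the big bearing for inspection: swing the keeper clear of the loading slot, run each ball that is still in it round to the slot, lift it out there (never force one up between the rings) and set it in the ball tray, one ball to a pocket. When the race is empty, swing the keeper fully shut over the slot, push the locking pin fully home through the keeper's ear and the lug behind it, and let go. Leave the other gauges and tools on the bench where they are.

Things in the scene. Friction and masses are not known exactly. Their poses are not given: they have to be found in the camera images.
- bearing: Large steel ball bearing lying flat, fixed, on a round aluminium plate (dia 276, 10 thick, with a tongue 80 wide out to y = +220). Origin on its axis at table level, z up. Two rings, outside dia 260, bore 100, tops 49.5 mm above the table, with the ball race between them. The loading slot lies in direction +y, the keeper's pivot and the lug beyond it.
- race (a point): On the bearing's axis at the height of the ball centres, 34 mm up. The ball centres run on a circle of radius 90 mm about it. Flat oiled race floor 14 mm up, race 41.6 mm wide. The ring shoulders (46.5 to 49.5 mm up) overhang it and leave only a ring-shaped gap 33 mm wide open from above: the 40 mm balls roll round but cannot be lifted through it except at the slot.
- slot (a point): Centre of a ball in the middle of the loading slot, (0, 90, 34) mm in the bearing's frame. There both rings are cut down right across to 22 mm above the table, over a 45 degree sector (half-width 34 mm along the race): the only place where a ball comes out.
- keeper (a joint): Keeper: flat aluminium arm (56 wide, 6 thick, underside 52 mm up) that swings level about an upright pivot. 0 rad = shut on its stop, over the slot, pointing at the bearing's axis; grows counter-clockwise seen from above as it opens, to 1.8; clear of the slot above 1.4. It stays where left; 1.5 N at the post moves it. Its tail beyond the pivot carries an upright ear with a hole.
- keeper_post (a point): Top centre of the black grip post on the keeper's long end: upright, dia 16, from 60 to 86 mm above the table, 100 mm from the pivot axis. That axis is upright at (0, 155) mm in the bearing's frame; its nut reaches 66 mm up.
- pin: Locking pin, loose: steel shank dia 10, 65 long, tip tapered, on a flat handle 34 long, 24 wide, 13 thick (small wire ring at its end). Origin on the axis at the shoulder between shank and handle; +x along the shank to the tip, handle from x = 0 to -34 mm. At the start it lies flat on the table, axis about 6 mm up. About 70 g, balanced near the shoulder.
- pin_home (a point): Where the pin's origin is when fully home, (-7, 197, 70) mm in the bearing's frame; axes as the bearing's, the pin goes in along +x. Shut, the keeper's ear (6 thick, 24 wide, top 84 up) has its near face here and stands against the fixed lug (x = +1 to +31, 28 wide in y, top 84 up); both have a 14 mm hole on this axis, in line.
- tray: White plastic ball tray, fixed: block 290 x 80 x 16 mm with a row of five round pockets (dia 30, 12 deep, pitch 56) along its x axis. Origin centre of its underside.
- pocket1 (a point): Centre of a ball seated in pocket 1 of the tray, 29 mm above the table; at x = -112 mm in the tray's frame.
- pocket2 (a point): Centre of a ball seated in pocket 2 of the tray, 29 mm above the table; at x = -56 mm in the tray's frame.
- pocket3 (a point): Centre of a ball seated in pocket 3 of the tray, 29 mm above the table; at x = 0 mm in the tray's frame.
- pocket4 (a point): Centre of a ball seated in pocket 4 of the tray, 29 mm above the table; at x = 56 mm in the tray's frame.
- pocket5 (a point): Centre of a ball seated in pocket 5 of the tray, 29 mm above the table; at x = 112 mm in the tray's frame.
- ball1: Steel bearing ball, dia 40 mm, 260 g, standing somewhere in the race at the start (or absent: only three or four of the five are there). Origin at its centre; its axes turn as it rolls.
- ball2: Steel bearing ball, dia 40 mm, 260 g, standing somewhere in the race at the start (or absent: only three or four of the five are there). Origin at its centre; its axes turn as it rolls.
- ball3: Steel bearing ball, dia 40 mm, 260 g, standing somewhere in the race at the start (or absent: only three or four of the five are there). Origin at its centre; its axes turn as it rolls.
- ball4: Steel bearing ball, dia 40 mm, 260 g, standing somewhere in the race at the start (or absent: only three or four of the five are there). Origin at its centre; its axes turn as it rolls.
- ball5: Steel bearing ball, dia 40 mm, 260 g, standing somewhere in the race at the start (or absent: only three or four of the five are there). Origin at its centre; its axes turn as it rolls.
- vblock: Bystander: steel V-block, 60 x 45 x 36 mm. Origin centre of its underside; not to be disturbed.
- ringgauge: Bystander: plain steel ring gauge lying flat, outside dia 64, hole 38, 20 high. Origin centre of its underside; not to be disturbed.
- gaugecase: Bystander: small closed wooden gauge-block case, 110 x 65 x 37 mm. Origin centre of its underside; not to be disturbed.
- caliper: Bystander: digital caliper lying flat, 210 mm long, 12 high. Origin centre of its underside; not to be disturbed.
- micrometer: Bystander: micrometer lying flat, about 70 x 90 mm, 15 high. Origin centre of its underside; not to be disturbed.
- oil: Bystander: small white oil bottle, dia 40, 85 high. Origin centre of its underside; not to be disturbed.
There are look-alikes about, which are no part of the job. Of the things that look like the pin, the larger one is meant.

How it is judged:
By the outcome, as a careful person would: the job done as asked, in the order asked, and still so for the second after the job is handed in, with the robot touching nothing.
Of ball1, ball2, ball3, ball4, ball5 only 3 to 4 are there at a start; the rules pass over those that are not, and their reading is None.
At some moment in a run one of pin may be knocked a few centimetres aside while the robot is not near it.
Once in a run the grip may slacken for a moment while it holds something.
It also fails if it takes over 210 s, if anything falls off the work surface, if the arm or the gripper's body presses on something with over 40 N, if the wrist force passes 120 N, or if a joint passes its speed limit or range.

ROBOT

A 7-joint arm with a two-finger parallel gripper is mounted at the origin on the work surface. World frame = base frame: x ahead of the robot, y to its left, z up, the work surface at z = 0. Lengths are in m, angles in degrees, forces in N, time in s.
With the tool pointing down it reaches from about 0.4 to 0.75 m from the base axis. Payload 19.5 kg.
Tool frame: the origin (TCP) lies at the very end of the fingers, on their centre line; the grasp point (between the pads) lies 19 mm behind it (r.grasp_offset is the distance from the TCP to the grasp point, in m); y points along the fingers, x is the direction in which the jaws open and shut, and the axes are right-handed (so a half turn about y gives the same grasp; the last joint's range is limited). The gripper opens to 85 mm and grips with 20 to 120 N. Pads are 22 mm wide; open, the fingers measure 114 mm over their backs; the gripper's body (76 mm by 85 mm) begins 54 mm behind the grasp point. The pads swing forward as they close: fully open they stand 13 mm farther back than shut.
Start: joints at [-72.863, 40.479, -1.581, 85.061, 1.261, 54.483, -4.326], TCP at [0.192, 0.542, 0.209] pointing down, gripper open.
Joint ranges: [-155.06, 155.06], [-18.47, 123.98], [-90, 86.84], [0, 140.48], [-83.41, 263.41], [0, 116], [-161.91, 161.91]. Speed limits (degrees/s): [108.29, 108.29, 147.25, 147.25, 172.46, 172.46, 172.46].

INTERFACE

Orientations are given as [roll, pitch, yaw] about the fixed x, y, z axes, in that order (R = Rz(yaw) Ry(pitch) Rx(roll)).
In Python, from bench import r gives the robot as it stands. The module is installed in compiled form; this text tells all that it offers.
- The arm moves only by the tool jog_arm, never from a script. Its argument "steps" is a list of rows, each a list of 3 entries, a list of its own where there are three numbers: the shift along the tool's x, y, z in cm, then the turn, a rotation vector about the tool's x, y, z in degrees, then the finger opening in cm, from 0 to 8.54. A call has exactly 10 rows; each row is the pose to reach, as a shift and turn from the pose measured when the call began, along the tool's axes at that moment; what a row does not reach only later rows make up. A row lasts 1/8 s, in which the tool goes at most 62.5 mm and 10.7 degrees, less where a joint would pass 70% of its speed; a pose out of reach is approached as far as the arm can. A call with a gripper value outside its range is refused whole. The fingers move at their own pace and stop on an object; "squeeze" is the grip in N (left out, the last holds). Time passes only in rows, so rows that repeat a pose let the fingers close, or fill a call up. It gives the time, the measured TCP pose, the force and the opening at its end, in the units of the state.
- r.state(): the state, without advancing time (a new reading comes with each control period).
- r.camera(name): name is "scene" or "top"; returns the picture (480x640x3 uint8, red, green, blue); there is no depth.
- r.camera_info(name): a dict with "K" (3x3 intrinsics, pixels), "k1" (the pictures are not rectified: a ray, as slopes to the right and down, at radius r is drawn at 1 + k1 r^2 times it, then the intrinsics apply), "R" (3x3) and "t" (3): a world point X has camera coordinates R X + t. Camera axes: x right, y down, z forward; pixel columns grow to the right and rows downward; lengths in m; the calibration is good to about 2 mm. A picture is of the moment at which its call begins. camera_info takes no time and is no camera call.
- r.hand_in(): hands the job in, once; it reports no verdict.
Trained networks look in the newest picture that a camera, given by its name, has taken for a name from the list of things; names that differ only in an ending like _2 or _b are one class to them, and where a whole thing is asked for, a point or a joint stands for the part that bears it (a point fixed in the world has none). Each returns a list of dicts, best first, with "p" (0 to 1); they miss things now and then, are a little off and sometimes report something else, mostly with a low value. They report only what shows in the picture. A call takes as long as a camera call. They do not tell look-alikes from the thing itself.
- r.find_in(camera, name): "point" ([x, y, z] in m, in world coordinates, good to about 4 mm: the middle of the surface that is visible of it).
- r.place_of(camera, name): "point" ([x, y, z] in m, in world coordinates, good to about 4 mm: a listed point, or the origin of a listed thing).
The state is a dict: "time": time; "joint_pos": joint angles; "qvel": joint speeds; "effort": joint torques, N m; "eef_pos": TCP position; "eef_rot": TCP orientation; "force": force on the tool from outside, world axes, zero at the start; "moment": the same for the moment, N m; "grip_width": finger opening in m.
Only numpy, scipy, OpenCV 4.12 (cv2) and the standard library are available. Lean on these libraries where they do the work, as an engineer would, in place of code of your own. Each camera call takes 0.05 s, during which the arm holds its last target. There are 200 camera calls.

## Working session

There is one attempt and no reset: what is moved stays moved. The work goes in short steps, Python scripts to look and compute and a tool call to move; the robot and the scene stay as the last step left them, time stands still between calls to the robot, and variables do not carry over. Pictures are saved under pics/ and viewed, about 12 in all and at most 16, crops included, and the job is handed in when it is done.

Besides the shell and the picture viewer there is one more tool, called after ">>>" in YAML: its name, and indented under it one key for each argument. jog_arm: Moves the arm, as the interface text tells. Its arguments: {"type":"object","properties":{"steps":{"type":"array"},"squeeze":{"type":"number"}},"required":["steps"]}

```bash
mkdir -p pics; python3 - <<'E'
from bench import r
import cv2,numpy as np
s=r.state();print({k:np.round(v,3).tolist() for k,v in s.items()})
for c in("scene","top"):
    im=r.camera(c);cv2.imwrite(f"pics/{c}0.png",im[:,:,::-1])
    i=r.camera_info(c);print(c,{k:np.round(v,4).tolist() for k,v in i.items()})
    for n in["bearing","race","slot","keeper","keeper_post","pin","pin_home","tray","pocket1","pocket5","ball1"]:
        print(n,[(round(d["p"],2),np.round(d["point"],4).tolist()) for d in r.place_of(c,n)][:6])
print(r.state()["time"])
E
```

```text
{'time': 0.0, 'joint_pos': [-72.862, 40.515, -1.581, 85.083, 1.259, 54.482, -4.326], 'qvel': [-0.033, 0.009, 0.019, 0.053, -0.06, -0.114, 0.056], 'effort': [-0.0, -88.32, 1.234, -23.618, 0.017, 0.006, -0.0], 'eef_pos': [0.192, 0.542, 0.209], 'eef_rot': [-90.002, 0.063, 70.471], 'force': [-0.093, -0.393, -0.089], 'moment': [0.017, -0.001, -0.037], 'grip_width': 0.085}
scene {'K': [[610.1669, 0.0, 306.7205], [0.0, 610.1669, 243.8713], [0.0, 0.0, 1.0]], 'k1': -0.0565, 'R': [[0.6613, 0.7499, 0.0164], [0.5353, -0.4565, -0.7107], [-0.5255, 0.4788, -0.7033]], 't': [-0.3629, -0.2416, 1.5175]}
bearing [(0.8, [0.5575, -0.0562, 0.0024]), (0.15, [0.629, 0.3717, -0.0054])]
race [(0.69, [0.5586, -0.0555, 0.0337])]
slot [(0.85, [0.5698, 0.034, 0.0344]), (0.63, [0.3681, 0.2073, 0.0001]), (0.47, [0.5811, 0.147, 0.0683]), (0.28, [0.5422, -0.1395, 0.0342])]Traceback (most recent call last):
  File "<stdin>", line 8, in <module>
ValueError: it knows: ball, bearing, caliper, gaugecase, keeper_post, micrometer, oil, pin, pin_home, pocket, race, ringgauge, slot, tray, vblock
```

```bash
python3 - <<'E'
from bench import r
import cv2,numpy as np
for c in("scene","top"):
    im=r.camera(c);cv2.imwrite(f"pics/{c}0.png",im[:,:,::-1])
    if c=="top":
        i=r.camera_info(c);print(c,{k:np.round(v,4).tolist() for k,v in i.items()})
    for n in["bearing","race","slot","keeper_post","pin","pin_home","tray","pocket","ball"]:
        print(n,[(round(d["p"],2),np.round(d["point"],4).tolist()) for d in r.place_of(c,n)][:7])
print(r.state()["time"])
E
```

```text
bearing [(0.87, [0.5584, -0.0574, -0.0008]), (0.75, [0.6491, -0.0377, 0.0336])]
race [(0.64, [0.5591, -0.0549, 0.0355]), (0.36, [0.4695, -0.3312, 0.0301]), (0.21, [0.4124, -0.3288, 0.0306])]
slot []
keeper_post [(0.58, [0.603, -0.0003, 0.0859])]
pin [(0.69, [0.5028, 0.2756, 0.0067]), (0.67, [0.4847, -0.0962, 0.0375]), (0.65, [0.4611, 0.3559, 0.0064]), (0.3, [0.7817, -0.0217, -0.0009])]
pin_home [(0.83, [0.5814, 0.1436, 0.0677]), (0.52, [0.5597, -0.0566, -0.0008])]
tray [(0.49, [0.4757, -0.0136, 0.0323])]
pocket [(0.98, [0.5818, -0.332, 0.0266]), (0.84, [0.639, -0.3308, 0.0254]), (0.75, [0.5261, -0.3289, 0.0288]), (0.7, [0.4689, -0.3339, 0.0324]), (0.65, [0.416, -0.3289, 0.0284])]
ball [(0.8, [0.4817, -0.0953, 0.0366]), (0.69, [0.5399, -0.1401, 0.0373]), (0.66, [0.4728, -0.013, 0.0322]), (0.55, [0.414, -0.3297, 0.0292]), (0.53, [0.6494, -0.0391, 0.0317])]
top {'K': [[505.9681, 0.0, 315.5219], [0.0, 505.9681, 238.4755], [0.0, 0.0, 1.0]], 'k1': 0.022, 'R': [[0.0058, -0.9996, 0.0259], [-0.9881, -0.0097, -0.1536], [0.1537, -0.0247, -0.9878]], 't': [-0.0068, 0.5775, 0.9675]}
bearing [(0.9, [0.5634, -0.0495, -0.0]), (0.45, [0.7395, 0.2838, -0.0002])]
race [(0.68, [0.5604, -0.0576, 0.0374]), (0.59, [0.5857, 0.1404, 0.0696])]
slot [(0.64, [0.5752, 0.0389, 0.0319]), (0.53, [0.4747, -0.3296, 0.0274])]
keeper_post [(0.75, [0.6045, -0.0018, 0.0838])]
pin [(0.81, [0.4599, 0.3607, 0.0091]), (0.55, [0.5014, 0.2773, 0.0023])]
pin_home [(0.35, [0.5619, -0.0557, 0.0355])]
tray [(0.83, [0.531, -0.3316, 0.0032]), (0.3, [0.4797, -0.0979, 0.033])]
pocket [(0.91, [0.6409, -0.3302, 0.03]), (0.83, [0.4741, -0.329, 0.0287]), (0.61, [0.4161, -0.3319, 0.0295]), (0.6, [0.5278, -0.3257, 0.0302])]
ball [(0.87, [0.4812, -0.094, 0.0367]), (0.82, [0.5363, -0.1382, 0.0366]), (0.78, [0.6514, -0.0433, 0.0368]), (0.65, [0.4797, -0.0125, 0.0319]), (0.51, [0.4626, 0.3612, 0.0094])]
1.2
```

View pics/scene0.png

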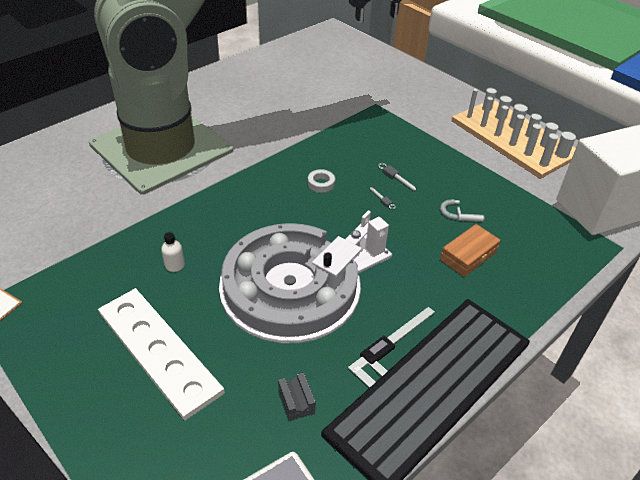

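View pics/top0.png

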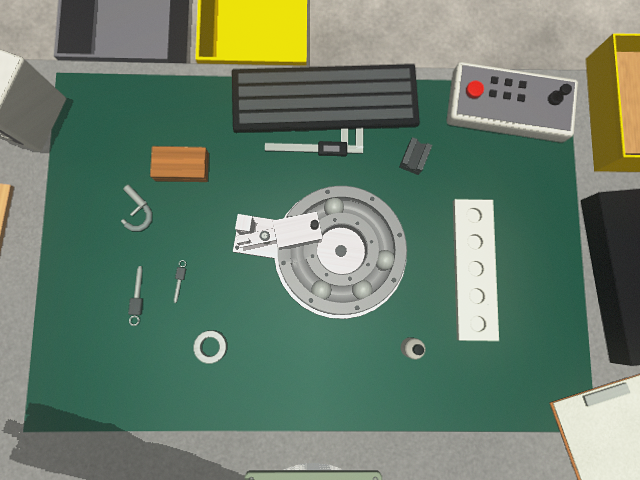

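The scene shows 4 balls in the race. In the top view they are near (334,206), (385,259), (362,289) and (321,289). The keeper is partly open, with its post at (314,225).

There are two pin look-alikes: a large one near top (136,295) and a small one near (180,280). The large one fits the description (about 58 px long against 41 px). I'll refine the bearing pose with an overlay and confirm the pin in an enlarged crop.

```bash
cat > h.py <<'E'
from bench import r
import cv2,numpy as np
from scipy.spatial.transform import Rotation as Ro
def proj(c,X):
    i=r.camera_info(c);P=np.atleast_2d(X)@np.array(i["R"]).T+i["t"];s=P[:,:2]/P[:,2:]
    s=s*(1+i["k1"]*(s**2).sum(1,keepdims=True));K=np.array(i["K"]);return s*[K[0,0],K[1,1]]+K[:2,2]
def unproj(c,uv,z):
    i=r.camera_info(c);K=np.array(i["K"]);s=(np.atleast_2d(uv)-K[:2,2])/[K[0,0],K[1,1]];d=s.copy()
    for _ in range(8): d=s/(1+i["k1"]*(d**2).sum(1,keepdims=True))
    D=np.c_[d,np.ones(len(d))]@np.array(i["R"]);C=-np.array(i["R"]).T@i["t"];return C+D*((z-C[2])/D[:,2])[:,None]
def b2w(B,p):  # bearing pose (x,y,yaw deg)
    p=np.atleast_2d(p);c,s=np.cos(np.radians(B[2])),np.sin(np.radians(B[2]))
    return np.c_[B[0]+c*p[:,0]-s*p[:,1],B[1]+s*p[:,0]+c*p[:,1],p[:,2]]
def rows(wps):
    "wps: (x,y,z,yaw,open cm) world, tool down -> jog rows from the present pose"
    s=r.state();R0=Ro.from_euler("xyz",s["eef_rot"],degrees=True);out=[]
    for x,y,z,yaw,o in wps:
        d=R0.inv().apply(np.array([x,y,z])-s["eef_pos"])*100
        t=(R0.inv()*Ro.from_euler("xyz",[-90,0,yaw],degrees=True)).as_rotvec(degrees=True)
        out.append([np.round(d,2).tolist(),np.round(t,1).tolist(),round(o,2)])
    print(str(out).replace(" ",""))
def st():
    s=r.state();print(round(s["time"],2),np.round(s["eef_pos"],4),np.round(s["eef_rot"],1),"F",np.round(s["force"],1),"w",round(s["grip_width"],4),"q",np.round(s["joint_pos"],0))
E
python3 - <<'E'
from h import *
from scipy.optimize import minimize
a=np.radians(np.arange(0,360,2));off={}
ims={c:cv2.imread(f"pics/{c}0.png") for c in("top","scene")}
for c,im in ims.items():
    g=cv2.GaussianBlur(cv2.cvtColor(im,6),(0,0),1.2).astype(np.float32)
    def val(cx,cy,R,z):
        p=proj(c,np.c_[cx+R*np.cos(a),cy+R*np.sin(a),0*a+z]).astype(np.float32)
        return cv2.remap(g,p[:,0],p[:,1],1).ravel()
    def cost(q):
        t=0
        for R,z in((.130,.0495),(.05,.0495),(.138,.01)):
            t-=np.minimum(np.abs(val(*q,R+.0015,z)-val(*q,R-.0015,z)),40).mean()
        return t
    best=min(((cost((x,y)),x,y) for x in np.arange(.548,.573,.001) for y in np.arange(-.068,-.043,.001)))
    m=minimize(cost,best[1:],method="Nelder-Mead",options=dict(initial_simplex=[best[1:],(best[1]+.001,best[2]),(best[1],best[2]+.001)]))
    print(c,best,m.x,m.fun)
    off[c]=m.x
B=(*np.mean(list(off.values()),0),-8.7);print(B)
for c,im in ims.items():
    k=4 if c=="top" else 3.2
    Bc=(*off[c],B[2]);o=proj(c,b2w(Bc,[0,.06,.05]))[0];x0,y0=int(o[0]-80),int(o[1]-80)
    v=cv2.resize(im[y0:y0+160,x0:x0+160],None,fx=k,fy=k,interpolation=2)
    def pl(P,col):
        q=((proj(c,b2w(Bc,P))-[x0,y0]+.5)*k).astype(int);cv2.polylines(v,[q.reshape(-1,1,2)],True,col,1)
    pl(np.c_[.13*np.cos(a),.13*np.sin(a),0*a+.0495],(0,0,255));pl(np.c_[.05*np.cos(a),.05*np.sin(a),0*a+.0495],(0,0,255))
    pl([[x,y,.084] for x,y in((.001,.183),(.031,.183),(.031,.211),(.001,.211))],(0,255,0))
    pl([[x,y,.01] for x,y in((-.04,.135),(-.04,.22),(.04,.22),(.04,.135))],(255,0,255))
    pl(np.c_[.01*np.cos(a),.155+.01*np.sin(a),0*a+.066],(255,255,0))
    cv2.imwrite(f"pics/ov_{c}.png",v)
a1=cv2.resize(ims["top"][240:345,110:220],None,fx=5,fy=5,interpolation=2);cv2.imwrite("pics/pins.png",a1)
v=[cv2.imread(f"pics/ov_{c}.png") for c in("top","scene")]
H=400;cv2.imwrite("pics/ov.png",np.hstack([cv2.resize(x,(400,400),interpolation=3) for x in v]))
E
```

```text
Traceback (most recent call last):
  File "h.py", line 5, in proj
    i=r.camera_info(c);P=np.atleast_2d(X)@np.array(i["R"]).T+i["t"];s=P[:,:2]/P[:,2:]
ValueError: time passes only in moves, steps and waits
```

```bash
sed -i 's/^def proj/from functools import lru_cache\n@lru_cache\ndef info(c): return r.camera_info(c)\ndef proj/; s/i=r.camera_info(c)/i=info(c)/' h.py
cat > fit.py <<'E'
from h import *
from scipy.optimize import minimize
a=np.radians(np.arange(0,360,2));off={}
ims={c:cv2.imread(f"pics/{c}0.png") for c in("top","scene")}
for c,im in ims.items():
    g=cv2.GaussianBlur(cv2.cvtColor(im,6),(0,0),1.2).astype(np.float32)
    def val(cx,cy,R,z):
        p=proj(c,np.c_[cx+R*np.cos(a),cy+R*np.sin(a),0*a+z]).astype(np.float32)
        return cv2.remap(g,p[:,0],p[:,1],1).ravel()
    def cost(q):
        t=0
        for R,z in((.130,.0495),(.05,.0495),(.138,.01)):
            t-=np.minimum(np.abs(val(*q,R+.0015,z)-val(*q,R-.0015,z)),40).mean()
        return t
    best=min(((cost((x,y)),x,y) for x in np.arange(.548,.573,.001) for y in np.arange(-.068,-.043,.001)))
    m=minimize(cost,best[1:],method="Nelder-Mead",options=dict(initial_simplex=[best[1:],(best[1]+.001,best[2]),(best[1],best[2]+.001)]))
    print(c,best,m.x,m.fun)
    off[c]=m.x
B=(*np.mean(list(off.values()),0),-8.7);print(B)
for c,im in ims.items():
    k=4
    Bc=(*off[c],B[2]);o=proj(c,b2w(Bc,[0,.06,.05]))[0];x0,y0=int(o[0]-80),int(o[1]-80)
    v=cv2.resize(im[y0:y0+160,x0:x0+160],None,fx=k,fy=k,interpolation=2)
    def pl(P,col):
        q=((proj(c,b2w(Bc,P))-[x0,y0]+.5)*k).astype(int);cv2.polylines(v,[q.reshape(-1,1,2)],True,col,1)
    pl(np.c_[.13*np.cos(a),.13*np.sin(a),0*a+.0495],(0,0,255));pl(np.c_[.05*np.cos(a),.05*np.sin(a),0*a+.0495],(0,0,255))
    pl([[x,y,.084] for x,y in((.001,.183),(.031,.183),(.031,.211),(.001,.211))],(0,255,0))
    pl([[x,y,.01] for x,y in((-.04,.135),(-.04,.22),(.04,.22),(.04,.135))],(255,0,255))
    pl(np.c_[.01*np.cos(a),.155+.01*np.sin(a),0*a+.066],(255,255,0))
    off[c]=v[60:460,120:520] if c=="top" else v[60:460,150:550]
cv2.imwrite("pics/ov.png",np.hstack([off["top"],off["scene"]]))
cv2.imwrite("pics/pins.png",cv2.resize(ims["top"][240:345,110:220],None,fx=4,fy=4,interpolation=2))
E
python3 fit.py
```

```text
top (np.float32(-85.1851), np.float64(0.558), np.float64(-0.05399999999999999)) [ 0.55774363 -0.05416415] -85.43817138671875
scene (np.float32(-82.61281), np.float64(0.56), np.float64(-0.05499999999999999)) [ 0.56042896 -0.054771  ] -82.97933959960938
(np.float64(0.5590862909220013), np.float64(-0.05446757385851379), -8.7)
```

View pics/ov.png

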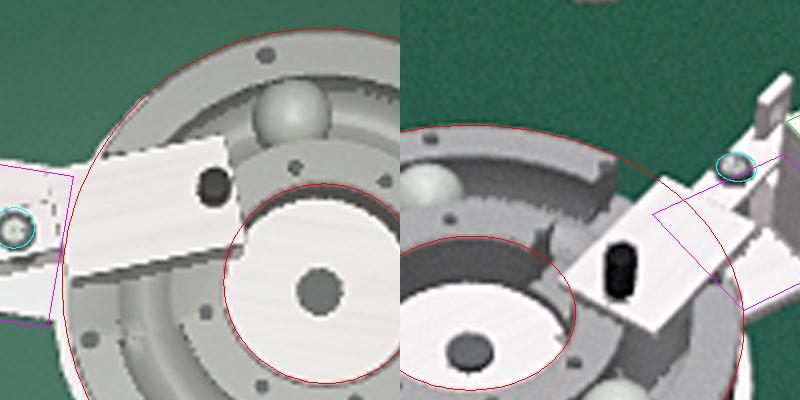

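View pics/pins.png

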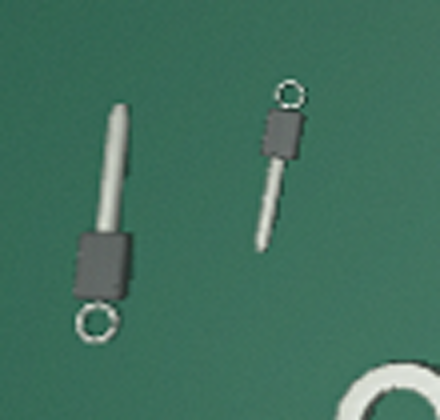

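The overlay fits: bearing at about (0.559, -0.0545), yaw about -8.7°, and the nut outline lands on the nut in both views. The crop confirms the larger pin, with its handle at top px (136,306), its tip at (140,266), and its shank pointing to world +x. The keeper comes first.

```bash
python3 - <<'E'
from h import *
rows([(.45,.2,.2,47,5),(.45,.2,.2,47,5),(.45,.2,.2,47,5),(.45,.2,.2,47,5),(.45,.2,.2,47,5),(.604,-.001,.13,47,5)])
E
```

```text
[[[-23.61,0.9,-35.73],[0.0,23.5,-0.0],5],[[-23.61,0.9,-35.73],[0.0,23.5,-0.0],5],[[-23.61,0.9,-35.73],[0.0,23.5,-0.0],5],[[-23.61,0.9,-35.73],[0.0,23.5,-0.0],5],[[-23.61,0.9,-35.73],[0.0,23.5,-0.0],5],[[-37.4,7.9,-56.96],[0.0,23.5,-0.0],5]]
```

>>> jog_arm:
  steps:
    - [[-23.6, 0.9, -35.7], [0, 23.5, 0], 5]
    - [[-23.6, 0.9, -35.7], [0, 23.5, 0], 5]
    - [[-23.6, 0.9, -35.7], [0, 23.5, 0], 5]
    - [[-23.6, 0.9, -35.7], [0, 23.5, 0], 5]
    - [[-23.6, 0.9, -35.7], [0, 23.5, 0], 5]
    - [[-37.4, 7.9, -57], [0, 23.5, 0], 5]
    - [[-37.4, 7.9, -57], [0, 23.5, 0], 5]
    - [[-37.4, 7.9, -57], [0, 23.5, 0], 5]
    - [[-37.4, 7.9, -57], [0, 23.5, 0], 5]
    - [[-37.4, 7.9, -57], [0, 23.5, 0], 5]
  squeeze: 20

```text
time: 2.45
eef_pos: [0.5675, 0.0469, 0.142]
eef_rot: [-90.0, -0.0, 47.0]
force: [0.0, 1.6, 0.7]
grip_width: 0.05
```

>>> jog_arm:
  steps:
    - [[-1, 0.5, -5.9], [0, 0, 0], 5]
    - [[-1, 0.5, -5.9], [0, 0, 0], 5]
    - [[-1, 4, -5.9], [0, 0, 0], 5]
    - [[-1, 7.4, -5.9], [0, 0, 0], 5]
    - [[-1, 7.4, -5.9], [0, 0, 0], 5]
    - [[-1, 7.4, -5.9], [0, 0, 0], 1]
    - [[-1, 7.4, -5.9], [0, 0, 0], 1]
    - [[-1, 7.4, -5.9], [0, 0, 0], 1]
    - [[-1, 7.4, -5.9], [0, 0, 0], 1]
    - [[-1, 7.4, -5.9], [0, 0, 0], 1]

```text
time: 3.7
eef_pos: [0.6038, -0.0006, 0.0681]
eef_rot: [-90.0, -0.0, 47.0]
force: [-0.1, -0.1, 0.2]
grip_width: 0.0098
```

```bash
python3 - <<'E'
from h import *
st()
p=np.array([.559+.155*np.sin(np.radians(8.7)),-.0545+.155*np.cos(np.radians(8.7))]);print(p)
e=r.state()["eef_pos"];print(np.hypot(*(e[:2]-p)),np.degrees(np.arctan2(*(e[:2]-p)[::-1])))
a0=np.degrees(np.arctan2(*(e[:2]-p)[::-1]))
A=np.radians(np.linspace(a0,-3,10)[1:])
rows([(p[0]+.1*np.cos(t),p[1]+.1*np.sin(t),.068,47,1) for t in A])
E
```

```text
3.7 [ 6.038e-01 -6.000e-04  6.810e-02] [-90.  -0.  47.] F [-0.1 -0.1  0.2] w 0.0098 q [-2. 53. -2. 87.  3. 40. 41.]
[0.58244543 0.09871655]
0.10159871684462857 -77.8534413129467
[[[1.34,0.01,-0.61],[0.0,-0.0,0.0],1],[[2.68,0.01,-1.16],[0.0,-0.0,0.0],1],[[4.09,0.01,-1.51],[0.0,-0.0,0.0],1],[[5.53,0.01,-1.66],[0.0,-0.0,0.0],1],[[6.98,0.01,-1.59],[0.0,-0.0,0.0],1],[[8.4,0.01,-1.32],[0.0,-0.0,0.0],1],[[9.77,0.01,-0.84],[0.0,-0.0,0.0],1],[[11.06,0.01,-0.17],[0.0,-0.0,0.0],1],[[12.23,0.01,0.68],[0.0,-0.0,0.0],1]]
```

```bash
python3 - <<'E'
from h import *
v=[]
for c in("top","scene"):
    im=r.camera(c)[:,:,::-1]
    print(c,[(round(d["p"],2),np.round(d["point"],4).tolist()) for d in r.place_of(c,"keeper_post")])
    o=proj(c,[.604,-.001,.08])[0].astype(int);print(o)
    v.append(cv2.resize(im[o[1]-50:o[1]+50,o[0]-50:o[0]+50],(400,400),interpolation=2))
cv2.imwrite("pics/post.png",np.hstack(v))
E
```

```text
top []
[315 222]
scene [(0.67, [0.604, 0.0025, 0.0872])]
[326 257]
```

View pics/post.png

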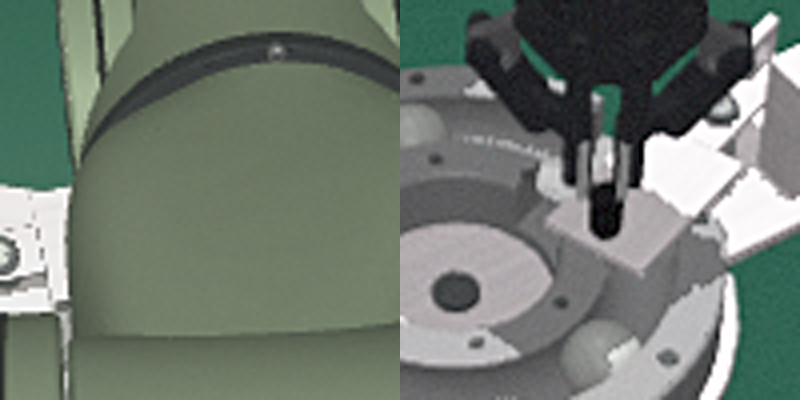

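```bash
python3 - <<'E'
from h import *
c="scene";im=r.camera(c)[:,:,::-1]
e=np.array([.6038,-.0006,.0681]);u=np.array([np.cos(np.radians(47)),np.sin(np.radians(47)),0]);w=np.array([-u[1],u[0],0])
o=proj(c,e+[0,0,.012])[0].astype(int)-[30,25];k=12
v=cv2.resize(im[o[1]:o[1]+50,o[0]:o[0]+60],None,fx=k,fy=k,interpolation=2)
def dot(X,col):
    q=((proj(c,X)[0]-o+.5)*k).astype(int);cv2.circle(v,tuple(int(t) for t in q),3,col,-1)
for sx in(-1,1):
    for sz in(-.011,.011): dot(e+u*sx*.005+w*sz,(0,0,255));dot(e+u*sx*.0195+w*sz,(0,255,255))
dot(np.r_[e[:2],.086],(0,255,0));dot(np.r_[e[:2],.058],(255,0,0))
cv2.imwrite("pics/post2.png",v)
E
```

```text
(no output)
```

View pics/post2.png

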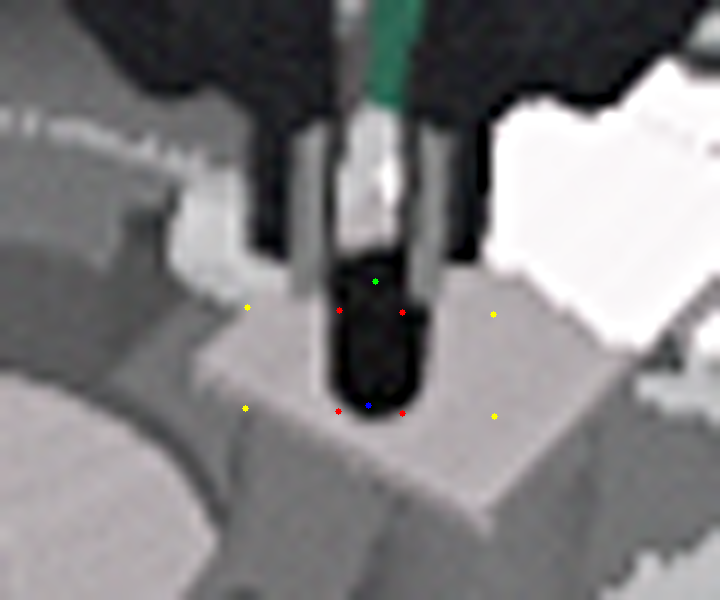

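The pads look to be above the post rather than around it: their gap is about 10 mm and the tips sit higher than the TCP would suggest. I'll probe lower in steps and watch the force.

>>> jog_arm:
  steps:
    - [[0, 0, 0], [0, 0, 0], 3]
    - [[0, 0, 0], [0, 0, 0], 3]
    - [[0, 0.4, 0], [0, 0, 0], 3]
    - [[0, 0.8, 0], [0, 0, 0], 3]
    - [[0, 0.8, 0], [0, 0, 0], 1]
    - [[0, 0.8, 0], [0, 0, 0], 1]
    - [[0, 0.8, 0], [0, 0, 0], 1]
    - [[0, 0.8, 0], [0, 0, 0], 1]
    - [[0, 0.8, 0], [0, 0, 0], 1]
    - [[0, 0.8, 0], [0, 0, 0], 1]

```text
time: 5.2
eef_pos: [0.6036, -0.0004, 0.0598]
eef_rot: [-90.0, -0.0, 47.0]
force: [-0.0, 3.8, -9.6]
grip_width: 0.0141
```

```bash
python3 - <<'E'
from h import *
st()
c="scene";im=r.camera(c)[:,:,::-1]
o=proj(c,[.604,-.0005,.08])[0].astype(int)-[40,35];k=10
cv2.imwrite("pics/post3.png",cv2.resize(im[o[1]:o[1]+60,o[0]:o[0]+80],None,fx=k,fy=k,interpolation=2))
E
```

```text
5.2 [ 6.036e-01 -4.000e-04  5.980e-02] [-90.  -0.  47.] F [-0.   3.8 -9.6] w 0.0141 q [-2. 54. -2. 87.  3. 39. 41.]
```

View pics/post3.png

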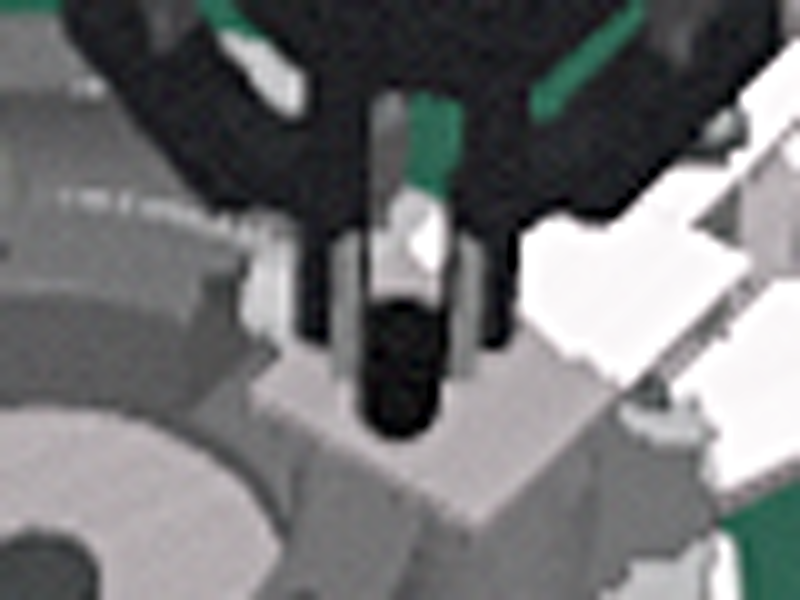

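Now the pads straddle the upper half of the post, so the real tip is roughly 13 mm or more above the TCP reading. I'll regrip a little lower.

>>> jog_arm:
  steps:
    - [[0, 0, 0], [0, 0, 0], 3]
    - [[0, 0, 0], [0, 0, 0], 3]
    - [[0, 0.3, 0], [0, 0, 0], 3]
    - [[0, 0.6, 0], [0, 0, 0], 3]
    - [[0, 0.6, 0], [0, 0, 0], 1]
    - [[0, 0.6, 0], [0, 0, 0], 1]
    - [[0, 0.6, 0], [0, 0, 0], 1]
    - [[0, 0.6, 0], [0, 0, 0], 1]
    - [[0, 0.6, 0], [0, 0, 0], 1]
    - [[0, 0.6, 0], [0, 0, 0], 1]

```text
time: 6.5
eef_pos: [0.6034, -0.0003, 0.0537]
eef_rot: [-90.0, 0.0, 47.0]
force: [-0.3, 0.6, -6.5]
grip_width: 0.0147
```

```bash
python3 - <<'E'
from h import *
p=np.array([.5825,.0987]);e=r.state()["eef_pos"];d=e[:2]-p;R=np.hypot(*d);a0=np.degrees(np.arctan2(d[1],d[0]));print(R,a0)
rows([(p[0]+R*np.cos(t),p[1]+R*np.sin(t),e[2],47,1) for t in np.radians(np.linspace(a0,-5,10)[1:])])
E
```

```text
0.10121505294423569 -78.06157140799422
[[[1.23,-0.0,-0.74],[-0.0,-0.0,-0.0],1],[[2.55,-0.0,-1.29],[-0.0,-0.0,-0.0],1],[[3.93,-0.0,-1.66],[-0.0,-0.0,-0.0],1],[[5.36,-0.0,-1.82],[-0.0,-0.0,-0.0],1],[[6.79,-0.0,-1.79],[-0.0,-0.0,-0.0],1],[[8.2,-0.0,-1.55],[-0.0,-0.0,-0.0],1],[[9.57,-0.0,-1.11],[-0.0,-0.0,-0.0],1],[[10.86,-0.0,-0.49],[-0.0,-0.0,-0.0],1],[[12.05,-0.0,0.31],[-0.0,-0.0,-0.0],1]]
```

>>> jog_arm:
  steps:
    - [[1.2, 0, -0.7], [0, 0, 0], 1]
    - [[2.5, 0, -1.3], [0, 0, 0], 1]
    - [[3.9, 0, -1.7], [0, 0, 0], 1]
    - [[5.4, 0, -1.8], [0, 0, 0], 1]
    - [[6.8, 0, -1.8], [0, 0, 0], 1]
    - [[8.2, 0, -1.6], [0, 0, 0], 1]
    - [[9.6, 0, -1.1], [0, 0, 0], 1]
    - [[10.9, 0, -0.5], [0, 0, 0], 1]
    - [[12, 0, 0.3], [0, 0, 0], 1]
    - [[12, 0, 0.3], [0, 0, 0], 1]

```text
time: 7.75
eef_pos: [0.6832, 0.0914, 0.0538]
eef_rot: [-89.9, -0.1, 47.1]
force: [-0.6, 1.9, -0.3]
grip_width: 0.0144
```

```bash
cat >> h.py <<'E'
B=(.559,-.0545,-8.7)
def P(pol,rad=.085): t=np.radians(pol);return B[0]+rad*np.cos(t),B[1]+rad*np.sin(t)
E
python3 - <<'E'
from h import *
x,y=P(8.3);e=r.state()["eef_pos"]
rows([(*e,47,3),(e[0],e[1],.11,47,3),(x,y,.11,-81.7,4.8),(x,y,.11,-81.7,4.8)])
E
```

```text
[[[0.0,0.0,0.0],[-0.1,0.1,0.1],3],[[0.01,-5.62,0.01],[-0.1,0.1,0.1],3],[[-12.51,-5.64,-6.16],[-0.1,128.8,-0.0],4.8],[[-12.51,-5.64,-6.16],[-0.1,128.8,-0.0],4.8]]
```

>>> jog_arm:
  steps:
    - [[0, 0, 0], [0, 0, 0], 3]
    - [[0, 0, 0], [0, 0, 0], 3]
    - [[0, -5.6, 0], [0, 0, 0], 3]
    - [[-12.5, -5.6, -6.2], [0, 129, 0], 4.8]
    - [[-12.5, -5.6, -6.2], [0, 129, 0], 4.8]
    - [[-12.5, -5.6, -6.2], [0, 129, 0], 4.8]
    - [[-12.5, -5.6, -6.2], [0, 129, 0], 4.8]
    - [[-12.5, -5.6, -6.2], [0, 129, 0], 4.8]
    - [[-12.5, -5.6, -6.2], [0, 129, 0], 4.8]
    - [[-12.5, -5.6, -6.2], [0, 129, 0], 4.8]

```text
time: 9.0
eef_pos: [0.6434, -0.0428, 0.1097]
eef_rot: [-89.9, 0.0, -28.5]
force: [0.3, 0.1, 0.4]
grip_width: 0.0481
```

```bash
python3 - <<'E'
from h import *
st()
im=r.camera("scene");cv2.imwrite("pics/s1.png",im[:,:,::-1])
for n in("ball","keeper_post"):
  for d in r.place_of("scene",n):
    q=np.array(d["point"]);print(n,round(d["p"],2),q.round(4),"r",np.hypot(*(q[:2]-B[:2])).round(3),"pol",np.degrees(np.arctan2(q[1]-B[1],q[0]-B[0])).round(1))
x,y=P(8.3)
rows([(x,y,.11,-81.7,4.8),(x,y,.06,-81.7,4.8),(x,y,.012,-81.7,4.8),(x,y,.02,-81.7,4.8)])
E
```

```text
9.0 [ 0.6434 -0.0428  0.1097] [-89.9   0.  -28.5] F [0.3 0.1 0.4] w 0.0481 q [ -7.  55.  18.  76. -18.  52. -13.]
ball 0.78 [ 0.6488 -0.0371  0.0358] r 0.091 pol 11.0
ball 0.64 [ 0.5419 -0.1405  0.0337] r 0.088 pol -101.2
ball 0.6 [ 0.4743 -0.0141  0.0337] r 0.094 pol 154.5
ball 0.54 [ 0.4808 -0.0965  0.0337] r 0.089 pol -151.8
keeper_post 0.72 [0.6811 0.0964 0.0871] r 0.194 pol 51.0
[[[-0.04,-0.04,0.02],[-0.1,53.7,-0.1],4.8],[[-0.04,4.96,0.01],[-0.1,53.7,-0.1],4.8],[[-0.04,9.76,0.0],[-0.1,53.7,-0.1],4.8],[[-0.04,8.96,0.0],[-0.1,53.7,-0.1],4.8]]
```

>>> jog_arm:
  steps:
    - [[0, 0, 0], [0, 53.5, 0], 4.8]
    - [[0, 0, 0], [0, 53.5, 0], 4.8]
    - [[0, 0, 0], [0, 53.5, 0], 4.8]
    - [[0, 0, 0], [0, 53.5, 0], 4.8]
    - [[0, 0, 0], [0, 53.5, 0], 4.8]
    - [[0, 5, 0], [0, 53.5, 0], 4.8]
    - [[0, 6, 0], [0, 53.5, 0], 4.8]
    - [[0, 7, 0], [0, 53.5, 0], 4.8]
    - [[0, 7.8, 0], [0, 53.5, 0], 4.8]
    - [[0, 8, 0], [0, 53.5, 0], 4.8]

```text
time: 10.4
eef_pos: [0.6436, -0.0425, 0.0298]
eef_rot: [-90.0, 0.1, -81.4]
force: [0.0, 0.4, 0.5]
grip_width: 0.048
```

>>> jog_arm:
  steps:
    - [[0, 0.6, 0], [0, 0, 0], 4.8]
    - [[0, 1.2, 0], [0, 0, 0], 4.8]
    - [[0, 1.7, 0], [0, 0, 0], 4.8]
    - [[0, 1.7, 0], [0, 0, 0], 4.8]
    - [[0, 1.7, 0], [0, 0, 0], 3.5]
    - [[0, 1.7, 0], [0, 0, 0], 3.5]
    - [[0, 1.7, 0], [0, 0, 0], 3.5]
    - [[0, 1.7, 0], [0, 0, 0], 3.5]
    - [[0, 1.7, 0], [0, 0, 0], 3.5]
    - [[0, 1.7, 0], [0, 0, 0], 3.5]

```text
time: 11.65
eef_pos: [0.6437, -0.0425, 0.0129]
eef_rot: [-90.0, 0.1, -81.4]
force: [-0.3, 0.2, 3.8]
grip_width: 0.0372
```

>>> jog_arm:
  steps:
    - [[0, 0, 0], [0, 0, 0], 4.8]
    - [[0, 0, 0], [0, 0, 0], 4.8]
    - [[0, 0.2, 0], [0, 0, 0], 4.8]
    - [[0, 0.4, 0], [0, 0, 0], 4.8]
    - [[0, 0.6, 0], [0, 0, 0], 4.8]
    - [[0, 0.6, 0], [0, 0, 0], 3.5]
    - [[0, 0.6, 0], [0, 0, 0], 3.5]
    - [[0, 0.6, 0], [0, 0, 0], 3.5]
    - [[0, 0.6, 0], [0, 0, 0], 3.5]
    - [[0, 0.6, 0], [0, 0, 0], 3.5]

```text
time: 12.9
eef_pos: [0.6436, -0.0425, 0.0069]
eef_rot: [-90.0, 0.1, -81.4]
force: [0.0, -0.1, -2.4]
grip_width: 0.0387
```

Closing widths and the pictures agree: the finger tips are really about 25 mm behind the reported TCP. I'll regrip 8 mm lower, near the equator.

>>> jog_arm:
  steps:
    - [[0, 0, 0], [0, 0, 0], 4.8]
    - [[0, 0, 0], [0, 0, 0], 4.8]
    - [[0, 0.2, 0], [0, 0, 0], 4.8]
    - [[0, 0.5, 0], [0, 0, 0], 4.8]
    - [[0, 0.8, 0], [0, 0, 0], 4.8]
    - [[0, 0.8, 0], [0, 0, 0], 3.5]
    - [[0, 0.8, 0], [0, 0, 0], 3.5]
    - [[0, 0.8, 0], [0, 0, 0], 3.5]
    - [[0, 0.8, 0], [0, 0, 0], 3.5]
    - [[0, 0.8, 0], [0, 0, 0], 3.5]

```text
time: 14.15
eef_pos: [0.6436, -0.0424, -0.0012]
eef_rot: [-90.0, 0.1, -81.4]
force: [-1.0, -0.8, -2.1]
grip_width: 0.0389
```

```bash
python3 - <<'E'
from h import *
st();e=r.state()["eef_pos"];d=e[:2]-B[:2];a0=np.degrees(np.arctan2(d[1],d[0]));R=np.hypot(*d);print(a0,R)
rows([(*P(a0+t,R),e[2],a0-90+t,4.2) for t in (0,9,18,27,36,45,54,63,72.5)])
E
```

```text
14.15 [ 0.6436 -0.0424 -0.0012] [-90.    0.1 -81.4] F [-1.  -0.8 -2.1] w 0.0389 q [-11.  66.  28.  79. -37.  44. -52.]
8.114906248559109 0.08547475762753921
[[[0.0,0.0,0.0],[-0.0,0.5,-0.1],4.2],[[-1.34,0.0,-0.09],[-0.0,-8.5,-0.1],4.2],[[-2.64,0.0,-0.4],[-0.1,-17.5,-0.1],4.2],[[-3.89,0.01,-0.9],[-0.1,-26.5,-0.1],4.2],[[-5.04,0.01,-1.59],[-0.1,-35.5,-0.1],4.2],[[-6.06,0.01,-2.46],[-0.1,-44.5,-0.1],4.2],[[-6.94,0.01,-3.47],[-0.1,-53.5,-0.1],4.2],[[-7.65,0.01,-4.61],[-0.1,-62.5,-0.1],4.2],[[-8.2,0.01,-5.91],[-0.1,-72.0,-0.1],4.2]]
```

>>> jog_arm:
  steps:
    - [[0, 0, 0], [0, 0.5, 0], 4.2]
    - [[-1.3, 0, -0.1], [0, -8.5, 0], 4.2]
    - [[-2.6, 0, -0.4], [0, -17.5, 0], 4.2]
    - [[-3.9, 0, -0.9], [0, -26.5, 0], 4.2]
    - [[-5, 0, -1.6], [0, -35.5, 0], 4.2]
    - [[-6.1, 0, -2.5], [0, -44.5, 0], 4.2]
    - [[-6.9, 0, -3.5], [0, -53.5, 0], 4.2]
    - [[-7.6, 0, -4.6], [0, -62.5, 0], 4.2]
    - [[-8.2, 0, -5.9], [0, -72, 0], 4.2]
    - [[-8.2, 0, -5.9], [0, -72, 0], 4.2]

```text
time: 15.4
eef_pos: [0.5729, 0.0299, -0.0008]
eef_rot: [-89.9, -0.0, -9.5]
force: [0.8, -0.4, 0.4]
grip_width: 0.042
```

>>> jog_arm:
  steps:
    - [[0, 0, 0], [0, 0, 0], 3.4]
    - [[0, 0, 0], [0, 0, 0], 3.4]
    - [[0, 0, 0], [0, 0, 0], 3.4]
    - [[0, 0, 0], [0, 0, 0], 3.4]
    - [[0, -0.5, 0], [0, 0, 0], 3.4]
    - [[0, -1.5, 0], [0, 0, 0], 3.4]
    - [[0, -3, 0], [0, 0, 0], 3.4]
    - [[0, -4.5, 0], [0, 0, 0], 3.4]
    - [[0, -6, 0], [0, 0, 0], 3.4]
    - [[0, -6, 0], [0, 0, 0], 3.4]
  squeeze: 60

```text
time: 16.65
eef_pos: [0.5735, 0.0299, 0.0605]
eef_rot: [-89.9, -0.1, -9.5]
force: [0.1, -0.5, -3.4]
grip_width: 0.0365
```

```bash
python3 - <<'E'
from h import *
st()
im=r.camera("scene");cv2.imwrite("pics/s2.png",im[:,:,::-1])
print([(round(d["p"],2),np.round(d["point"],3).tolist()) for d in r.place_of("scene","ball")])
print([(round(d["p"],2),np.round(d["point"],3).tolist()) for d in r.place_of("scene","pocket")])
t=cv2.imread("pics/top0.png")
g=cv2.cvtColor(t,6)[195:345,450:505]
# pockets: dark blobs within white
m=(cv2.GaussianBlur(g,(0,0),1)<215).astype(np.uint8)
n,l,s,c=cv2.connectedComponentsWithStats(m,connectivity=4)
for i in range(1,n): 
    if 15<s[i,4]<600: print(s[i],unproj("top",c[i]+[450,195],.016)[0].round(4))
rows([(.573,.03,.06,-9.5,3.4),(.6,-.2,.08,-90,3.4),(.640,-.3305,.08,-90,3.4),(.640,-.3305,-.004,-90,3.4)])
E
```

```text
16.65 [0.5735 0.0299 0.0605] [-89.9  -0.1  -9.5] F [ 0.1 -0.5 -3.4] w 0.0365 q [-11.  53.  10.  94. -14.  34.  -3.]
[(0.7, [0.474, -0.011, 0.033]), (0.64, [0.575, 0.042, 0.097]), (0.61, [0.483, -0.099, 0.038]), (0.57, [0.541, -0.143, 0.033])]
[(0.89, [0.414, -0.329, 0.029]), (0.82, [0.529, -0.331, 0.03]), (0.79, [0.641, -0.335, 0.023]), (0.69, [0.571, 0.035, 0.035]), (0.66, [0.582, -0.331, 0.022]), (0.65, [0.472, -0.333, 0.03])]
[20 12 13 14 72] [ 0.6406 -0.3414  0.016 ]
[21 38 13 16 78] [ 0.5847 -0.3404  0.016 ]
[24 65 11 16 69] [ 0.5268 -0.3417  0.016 ]
[26 93 10 16 69] [ 0.4693 -0.3415  0.016 ]
[ 29 121   8  16  72] [ 0.4111 -0.3418  0.016 ]
[[[0.03,-0.11,0.02],[-0.1,0.0,-0.0],3.4],[[6.49,-2.16,-22.22],[-0.1,80.5,-0.1],3.4],[[12.58,-2.18,-34.43],[-0.1,80.5,-0.1],3.4],[[12.59,6.22,-34.44],[-0.1,80.5,-0.1],3.4]]
```

>>> jog_arm:
  steps:
    - [[1, 0, -5], [0, 10, 0], 3.4]
    - [[2.5, 0, -10], [0, 20, 0], 3.4]
    - [[4, 0, -15], [0, 30, 0], 3.4]
    - [[6, 0, -20], [0, 40, 0], 3.4]
    - [[8, 0, -25], [0, 50, 0], 3.4]
    - [[10, 0, -29], [0, 60, 0], 3.4]
    - [[11, 0, -32], [0, 70, 0], 3.4]
    - [[12.1, 0, -34.4], [0, 80.5, 0], 3.4]
    - [[12.1, 0, -34.4], [0, 80.5, 0], 3.4]
    - [[12.1, 2, -34.4], [0, 80.5, 0], 3.4]

```text
time: 18.05
eef_pos: [0.6358, -0.329, 0.0379]
eef_rot: [-89.9, 0.1, -89.9]
force: [0.1, -0.4, -2.6]
grip_width: 0.0364
```

```bash
python3 - <<'E'
from h import *
st()
print([(round(d["p"],2),np.round(d["point"],3).tolist()) for c in ("scene",) for d in (r.camera(c),r.place_of(c,"ball"))[1]])
rows([(.635,-.331,-.004,-90,3.4)])
E
```

```text
18.05 [ 0.6358 -0.329   0.0379] [-89.9   0.1 -89.9] F [ 0.1 -0.4 -2.6] w 0.0364 q [ 15.  69.  30.  59. -33.  60. -45.]
[(0.73, [0.647, -0.328, 0.072]), (0.62, [0.48, -0.095, 0.036]), (0.62, [0.538, -0.14, 0.037]), (0.53, [0.475, -0.014, 0.033])]
[[[0.36,3.9,0.09],[0.2,0.1,-0.3],3.4]]
```

>>> jog_arm:
  steps:
    - [[0.3, 1.5, 0], [0, 0, 0], 3.4]
    - [[0.3, 3, 0], [0, 0, 0], 3.4]
    - [[0.3, 4, 0], [0, 0, 0], 3.4]
    - [[0.3, 4, 0], [0, 0, 0], 3.4]
    - [[0.3, 4, 0], [0, 0, 0], 5]
    - [[0.3, 4, 0], [0, 0, 0], 5]
    - [[0.3, 4, 0], [0, 0, 0], 5.5]
    - [[0.3, 1, 0], [0, 0, 0], 5.5]
    - [[0.3, -2, 0], [0, 0, 0], 5.5]
    - [[0.3, -5, 0], [0, 0, 0], 5.5]

```text
time: 19.4
eef_pos: [0.6345, -0.3308, 0.0859]
eef_rot: [-90.2, 0.3, -89.9]
force: [0.5, 0.4, 0.2]
grip_width: 0.055
```

```bash
python3 - <<'E'
from h import *
st()
for d in (r.camera("scene"),r.place_of("scene","ball"))[1]:
    q=np.array(d["point"]);print(round(d["p"],2),q.round(3),"pol",np.degrees(np.arctan2(q[1]-B[1],q[0]-B[0]-.001)).round(1))
x,y=P(153.5)
rows([(x,y,.09,63.5,4.8),(x,y,.03,63.5,4.8)])
E
```

```text
19.4 [ 0.6345 -0.3308  0.0859] [-90.2   0.3 -89.9] F [0.5 0.4 0.2] w 0.055 q [ 15.  65.  31.  57. -31.  65. -46.]
0.79 [ 0.541 -0.142  0.033] pol -102.2
0.64 [ 0.638 -0.333  0.028] pol -74.3
0.62 [ 0.482 -0.093  0.034] pol -153.6
0.51 [ 0.473 -0.014  0.034] pol 155.2
[[[-31.54,-0.11,-15.2],[-0.2,-153.4,-0.0],4.8],[[-31.53,5.89,-15.21],[-0.2,-153.4,-0.0],4.8]]
```

>>> jog_arm:
  steps:
    - [[-10, 0, -5], [0, -10, 0], 4.8]
    - [[-15, 0, -8], [0, -20, 0], 4.8]
    - [[-20, 0, -10], [0, -31, 0], 4.8]
    - [[-25, 0, -13], [0, -42, 0], 4.8]
    - [[-31.5, 0, -15.2], [0, -52, 0], 4.8]
    - [[-31.5, 0, -15.2], [0, -62, 0], 4.8]
    - [[-31.5, 0, -15.2], [0, -73, 0], 4.8]
    - [[-31.5, 0, -15.2], [0, -84, 0], 4.8]
    - [[-31.5, 0, -15.2], [0, -95, 0], 4.8]
    - [[-31.5, 0, -15.2], [0, -106, 0], 4.8]

```text
time: 20.75
eef_pos: [0.483, -0.0169, 0.0888]
eef_rot: [-89.9, -0.1, 15.5]
force: [-0.5, -0.4, 1.0]
grip_width: 0.048
```

```bash
python3 - <<'E'
from h import *
st()
x,y=P(153.5)
rows([(x,y,.09,63.5,4.8),(x,y,-.001,63.5,4.8)])
E
```

```text
20.75 [ 0.483  -0.0169  0.0888] [-89.9  -0.1  15.5] F [-0.5 -0.4  1. ] w 0.048 q [ -3.  44.   3. 112.  -5.  24.  18.]
[[[0.0,-0.12,0.03],[-0.1,-48.0,0.1],4.8],[[-0.01,8.98,0.01],[-0.1,-48.0,0.1],4.8]]
```

>>> jog_arm:
  steps:
    - [[0, 0, 0], [0, -10, 0], 4.8]
    - [[0, 0, 0], [0, -20, 0], 4.8]
    - [[0, 0, 0], [0, -30, 0], 4.8]
    - [[0, 0, 0], [0, -40, 0], 4.8]
    - [[0, 0, 0], [0, -48, 0], 4.8]
    - [[0, 2, 0], [0, -48, 0], 4.8]
    - [[0, 5, 0], [0, -48, 0], 4.8]
    - [[0, 7, 0], [0, -48, 0], 4.8]
    - [[0, 8, 0], [0, -48, 0], 4.8]
    - [[0, 9, 0], [0, -48, 0], 4.8]
  squeeze: 20

```text
time: 22.0
eef_pos: [0.4832, -0.0166, -0.0015]
eef_rot: [-90.0, -0.2, 63.5]
force: [0.2, 0.4, -0.7]
grip_width: 0.0479
```

```bash
python3 - <<'E'
from h import *
st();e=r.state()["eef_pos"];d=e[:2]-B[:2];a0=np.degrees(np.arctan2(d[1],d[0]));R=np.hypot(*d);print(a0,R)
a0=153.5
rows([(*P(a0-t,.0855),-.001,a0-90-t,4.2) for t in (0,10,20,30,40,50,60,70,72.5)])
E
```

```text
22.0 [ 0.4832 -0.0166 -0.0015] [-90.   -0.2  63.5] F [ 0.2  0.4 -0.7] w 0.0479 q [  1.  55.  -4. 114.  17.  12.  45.]
153.40834484444224 0.08474174866970209
[[[-0.01,-0.05,0.08],[-0.0,-0.0,0.2],4.2],[[1.47,-0.04,-0.05],[-0.0,10.0,0.2],4.2],[[2.91,-0.04,-0.44],[-0.0,20.0,0.2],4.2],[[4.26,-0.04,-1.07],[-0.1,30.0,0.1],4.2],[[5.48,-0.03,-1.92],[-0.1,40.0,0.1],4.2],[[6.54,-0.03,-2.97],[-0.1,50.0,0.1],4.2],[[7.39,-0.03,-4.19],[-0.1,60.0,0.1],4.2],[[8.02,-0.03,-5.54],[-0.1,70.0,0.1],4.2],[[8.14,-0.03,-5.9],[-0.1,72.5,0.1],4.2]]
```

>>> jog_arm:
  steps:
    - [[0, 0, 0.1], [0, 0, 0], 4.2]
    - [[0, 0, 0.1], [0, 0, 0], 4.2]
    - [[1.5, 0, 0], [0, 10, 0], 4.2]
    - [[2.9, 0, -0.4], [0, 20, 0], 4.2]
    - [[4.3, 0, -1.1], [0, 30, 0], 4.2]
    - [[5.5, 0, -1.9], [0, 40, 0], 4.2]
    - [[6.5, 0, -3], [0, 50, 0], 4.2]
    - [[7.4, 0, -4.2], [0, 60, 0], 4.2]
    - [[8, 0, -5.5], [0, 70, 0], 4.2]
    - [[8.1, 0, -5.9], [0, 72.5, 0], 4.2]

```text
time: 23.25
eef_pos: [0.5728, 0.0297, -0.0009]
eef_rot: [-89.8, -0.1, -9.1]
force: [-1.6, 0.4, -0.2]
grip_width: 0.0421
```

>>> jog_arm:
  steps:
    - [[0, 0, 0], [0, 0, 0], 3.4]
    - [[0, 0, 0], [0, 0, 0], 3.4]
    - [[0, 0, 0], [0, 0, 0], 3.4]
    - [[0, 0, 0], [0, 0, 0], 3.4]
    - [[0, -0.5, 0], [0, 0, 0], 3.4]
    - [[0, -1.5, 0], [0, 0, 0], 3.4]
    - [[0, -3, 0], [0, 0, 0], 3.4]
    - [[0, -4.5, 0], [0, 0, 0], 3.4]
    - [[0, -6, 0], [0, 0, 0], 3.4]
    - [[0, -6, 0], [0, 0, 0], 3.4]
  squeeze: 60

```text
time: 24.5
eef_pos: [0.5732, 0.0296, 0.0604]
eef_rot: [-89.8, -0.2, -9.1]
force: [-0.2, -0.0, -2.7]
grip_width: 0.0363
```

```bash
python3 - <<'E'
from h import *
st()
r.camera("scene");print([(round(d["p"],2),np.round(d["point"],3).tolist()) for d in r.place_of("scene","ball")])
rows([(.586,-.331,.055,90,3.4)])
E
```

```text
24.5 [0.5732 0.0296 0.0604] [-89.8  -0.2  -9.1] F [-0.2 -0.  -2.7] w 0.0363 q [-12.  53.  11.  94. -17.  34.  -0.]
[(0.79, [0.641, -0.334, 0.03]), (0.61, [0.541, -0.141, 0.036]), (0.59, [0.48, -0.096, 0.035]), (0.59, [0.584, 0.145, 0.066]), (0.56, [0.57, 0.041, 0.094]), (0.54, [0.627, 0.372, -0.004]), (0.37, [0.559, -0.057, 0.036])]
[[[7.02,0.31,-35.39],[-0.1,-99.1,0.2],3.4]]
```

>>> jog_arm:
  steps:
    - [[0.5, 0, -5], [0, -10, 0], 3.4]
    - [[1.5, 0, -10], [0, -20, 0], 3.4]
    - [[2.5, 0, -15], [0, -30, 0], 3.4]
    - [[3.5, 0, -20], [0, -40, 0], 3.4]
    - [[4.5, 0, -25], [0, -50, 0], 3.4]
    - [[5.5, 0, -29], [0, -60, 0], 3.4]
    - [[6.5, 0, -32], [0, -70, 0], 3.4]
    - [[7.2, 0.3, -35.3], [0, -80, 0], 3.4]
    - [[7.2, 0.3, -35.3], [0, -90, 0], 3.4]
    - [[7.2, 2, -35.3], [0, -99, 0], 3.4]

```text
time: 25.85
eef_pos: [0.588, -0.3307, 0.0378]
eef_rot: [-90.1, -0.2, 90.2]
force: [-0.7, -0.3, -3.1]
grip_width: 0.0364
```

```bash
python3 - <<'E'
from h import *
st()
rows([(.588,-.331,-.004,90,3.4)])
r.camera("scene");print([(round(d["p"],2),np.round(d["point"],3).tolist()) for d in r.place_of("scene","ball")])
E
```

```text
25.85 [ 0.588  -0.3307  0.0378] [-90.1  -0.2  90.2] F [-0.7 -0.3 -3.1] w 0.0364 q [ 35.  62. -20.  70.  23.  52. 101.]
[[[-0.04,4.18,0.01],[0.1,0.2,0.2],3.4]]
[(0.92, [0.64, -0.334, 0.027]), (0.71, [0.48, -0.097, 0.034]), (0.54, [0.539, -0.14, 0.036])]
```

>>> jog_arm:
  steps:
    - [[0, 1.5, 0], [0, 0, 0], 3.4]
    - [[0, 3, 0], [0, 0, 0], 3.4]
    - [[0, 4.1, 0], [0, 0, 0], 3.4]
    - [[0, 4.1, 0], [0, 0, 0], 3.4]
    - [[0, 4.1, 0], [0, 0, 0], 5]
    - [[0, 4.1, 0], [0, 0, 0], 5]
    - [[0, 4.1, 0], [0, 0, 0], 5.5]
    - [[0, 1, 0], [0, 0, 0], 5.5]
    - [[0, -2, 0], [0, 0, 0], 5.5]
    - [[0, -5, 0], [0, 0, 0], 5.5]

```text
time: 27.2
eef_pos: [0.5865, -0.3301, 0.0866]
eef_rot: [-89.9, -0.3, 90.0]
force: [-0.9, 0.3, 0.8]
grip_width: 0.0549
```

```bash
python3 - <<'E'
from h import *
st()
for c in("scene","top"):
  r.camera(c)
  for d in r.place_of(c,"ball"):
    q=np.array(d["point"]);print(c,round(d["p"],2),q.round(3),"pol",np.degrees(np.arctan2(q[1]-B[1],q[0]-B[0]-(.0014 if c=="scene" else -.0013))).round(1))
x,y=P(207)
rows([(x,y,.09,117,4.8),(x,y,.0,117,4.8)])
E
```

```text
27.2 [ 0.5865 -0.3301  0.0866] [-89.9  -0.3  90. ] F [-0.9  0.3  0.8] w 0.0549 q [ 35.  59. -21.  68.  21.  57. 102.]
scene 0.9 [ 0.579 -0.332  0.029] pol -86.2
scene 0.85 [ 0.64  -0.332  0.028] pol -74.0
scene 0.84 [ 0.482 -0.093  0.034] pol -154.0
scene 0.84 [ 0.542 -0.138  0.034] pol -102.4
top 0.67 [ 0.641 -0.341  0.032] pol -73.8
top 0.66 [ 0.482 -0.095  0.034] pol -151.7
top 0.53 [ 0.582 -0.333  0.025] pol -84.9
top 0.52 [ 0.538 -0.141  0.039] pol -102.7
top 0.25 [ 0.64  -0.33   0.027] pol -73.4
[[[23.72,-0.3,10.33],[0.0,-27.0,0.3],4.8],[[23.68,8.7,10.32],[0.0,-27.0,0.3],4.8]]
```

>>> jog_arm:
  steps:
    - [[6, -0.3, 2.5], [0, -9, 0], 4.8]
    - [[12, -0.3, 5], [0, -18, 0], 4.8]
    - [[18, -0.3, 8], [0, -27, 0], 4.8]
    - [[23.7, -0.3, 10.3], [0, -27, 0], 4.8]
    - [[23.7, -0.3, 10.3], [0, -27, 0], 4.8]
    - [[23.7, 2, 10.3], [0, -27, 0], 4.8]
    - [[23.7, 5, 10.3], [0, -27, 0], 4.8]
    - [[23.7, 7, 10.3], [0, -27, 0], 4.8]
    - [[23.7, 8.8, 10.3], [0, -27, 0], 4.8]
    - [[23.7, 8.8, 10.3], [0, -27, 0], 4.8]
  squeeze: 20

```text
time: 28.65
eef_pos: [0.4827, -0.093, -0.0023]
eef_rot: [-89.9, -0.3, 117.0]
force: [0.2, 0.2, 0.2]
grip_width: 0.0482
```

```bash
python3 - <<'E'
from h import *
st()
a0=207
rows([(*P(a0-t,.0855),-.001,a0-90-t,4.2) for t in (0,9,18,27,36,45,54,63,72)])
E
```

```text
28.65 [ 0.4827 -0.093  -0.0023] [-89.9  -0.3 117. ] F [0.2 0.2 0.2] w 0.0482 q [ 14.  55. -13. 112.  37.  17.  88.]
[[[-0.03,-0.13,0.0],[-0.1,0.0,0.3],4.2],[[1.31,-0.12,-0.11],[-0.1,9.0,0.3],4.2],[[2.61,-0.11,-0.42],[-0.1,18.0,0.3],4.2],[[3.85,-0.11,-0.93],[-0.1,27.0,0.3],4.2],[[4.99,-0.1,-1.63],[-0.2,36.0,0.3],4.2],[[6.01,-0.1,-2.51],[-0.2,45.0,0.3],4.2],[[6.89,-0.09,-3.53],[-0.2,54.0,0.3],4.2],[[7.59,-0.09,-4.67],[-0.2,63.0,0.3],4.2],[[8.1,-0.09,-5.91],[-0.3,72.0,0.2],4.2]]
```

>>> jog_arm:
  steps:
    - [[0, -0.1, 0], [0, 0, 0], 4.2]
    - [[0, -0.1, 0], [0, 0, 0], 4.2]
    - [[1.3, -0.1, -0.1], [0, 9, 0], 4.2]
    - [[2.6, -0.1, -0.4], [0, 18, 0], 4.2]
    - [[3.9, -0.1, -0.9], [0, 27, 0], 4.2]
    - [[5, -0.1, -1.6], [0, 36, 0], 4.2]
    - [[6, -0.1, -2.5], [0, 45, 0], 4.2]
    - [[6.9, -0.1, -3.5], [0, 54, 0], 4.2]
    - [[7.6, -0.1, -4.7], [0, 63, 0], 4.2]
    - [[8.1, -0.1, -5.9], [0, 72, 0], 4.2]

```text
time: 29.9
eef_pos: [0.4989, 0.0064, -0.0004]
eef_rot: [-89.7, -0.1, 44.7]
force: [0.7, -0.5, 0.0]
grip_width: 0.0421
```

```bash
python3 - <<'E'
from h import *
st()
rows([(*P(a,.0855),-.001,a-90,4.2) for a in (126,117,108,99,90,81)])
E
```

```text
29.9 [ 4.989e-01  6.400e-03 -4.000e-04] [-89.7  -0.1  44.7] F [ 0.7 -0.5  0. ] w 0.0421 q [ -4.  55.  -0. 111.  -1.  15.  41.]
[[[1.28,0.06,-0.11],[-0.3,8.7,0.1],4.2],[[2.59,0.06,-0.42],[-0.3,17.7,0.0],4.2],[[3.83,0.06,-0.92],[-0.4,26.7,0.0],4.2],[[4.98,0.06,-1.62],[-0.4,35.7,-0.0],4.2],[[6.0,0.05,-2.49],[-0.4,44.7,-0.1],4.2],[[6.88,0.05,-3.5],[-0.4,53.7,-0.1],4.2]]
```

>>> jog_arm:
  steps:
    - [[1.3, 0, -0.1], [0, 8.7, 0], 4.2]
    - [[2.6, 0, -0.4], [0, 17.7, 0], 4.2]
    - [[3.8, 0, -0.9], [0, 26.7, 0], 4.2]
    - [[5, 0, -1.6], [0, 35.7, 0], 4.2]
    - [[6, 0, -2.5], [0, 44.7, 0], 4.2]
    - [[6.9, 0, -3.5], [0, 53.7, 0], 4.2]
    - [[6.9, 0, -3.5], [0, 53.7, 0], 3.4]
    - [[6.9, 0, -3.5], [0, 53.7, 0], 3.4]
    - [[6.9, 0, -3.5], [0, 53.7, 0], 3.4]
    - [[6.9, 0, -3.5], [0, 53.7, 0], 3.4]
  squeeze: 60

```text
time: 31.15
eef_pos: [0.5731, 0.0302, 0.0003]
eef_rot: [-89.7, 0.1, -8.8]
force: [2.3, -0.2, 5.4]
grip_width: 0.0366
```

```bash
python3 - <<'E'
from h import *
st()
x,y=.573,.03
rows([(x,y,.06,-9,3.4),(.5325,-.331,.055,90,3.4)])
E
```

```text
31.15 [5.731e-01 3.020e-02 3.000e-04] [-89.7   0.1  -8.8] F [ 2.3 -0.2  5.4] w 0.0366 q [-12.  59.  13.  95. -24.  29.   7.]
[[[-0.02,-5.97,0.01],[-0.3,0.2,-0.1],3.4],[[1.53,-5.68,-36.28],[-0.3,-98.8,0.2],3.4]]
```

>>> jog_arm:
  steps:
    - [[0, -0.5, 0], [0, 0, 0], 3.4]
    - [[0, -2, 0], [0, 0, 0], 3.4]
    - [[0, -4, 0], [0, 0, 0], 3.4]
    - [[0, -6, 0], [0, 0, 0], 3.4]
    - [[0, -6, -5], [0, 10, 0], 3.4]
    - [[0, -6, -10], [0, 20, 0], 3.4]
    - [[0, -6, -15], [0, 30, 0], 3.4]
    - [[0, -6, -20], [0, 40, 0], 3.4]
    - [[0.3, -6, -25], [0, 50, 0], 3.4]
    - [[0.5, -6, -30], [0, 60, 0], 3.4]

```text
time: 32.4
eef_pos: [0.5318, -0.2687, 0.0597]
eef_rot: [-89.9, 0.3, -69.1]
force: [1.0, -0.0, -2.1]
grip_width: 0.0362
```

```bash
python3 - <<'E'
from h import *
st()
r.camera("scene");print([(round(d["p"],2),np.round(d["point"],3).tolist()) for d in r.place_of("scene","ball")])
rows([(.5225,-.331,.055,-90,3.4),(.5225,-.331,-.004,-90,3.4)])
E
```

```text
32.4 [ 0.5318 -0.2687  0.0597] [-89.9   0.3 -69.1] F [ 1.  -0.  -2.1] w 0.0362 q [ 11.  57.  28.  89. -36.  43. -14.]
[(0.84, [0.542, -0.139, 0.037]), (0.83, [0.639, -0.33, 0.028]), (0.79, [0.542, -0.269, 0.097]), (0.76, [0.577, -0.333, 0.03]), (0.6, [0.582, -0.333, 0.026])]
[[[5.16,0.46,-2.76],[0.0,20.6,-0.1],3.4],[[5.18,6.36,-2.75],[0.0,20.6,-0.1],3.4]]
```

>>> jog_arm:
  steps:
    - [[2.6, 0.4, -1.4], [0, 10, 0], 3.4]
    - [[5.2, 0.4, -2.8], [0, 20.6, 0], 3.4]
    - [[5.2, 2.5, -2.8], [0, 20.6, 0], 3.4]
    - [[5.2, 4.5, -2.8], [0, 20.6, 0], 3.4]
    - [[5.2, 6.3, -2.8], [0, 20.6, 0], 3.4]
    - [[5.2, 6.3, -2.8], [0, 20.6, 0], 3.4]
    - [[5.2, 6.3, -2.8], [0, 20.6, 0], 5]
    - [[5.2, 6.3, -2.8], [0, 20.6, 0], 5.5]
    - [[5.2, 6.3, -2.8], [0, 20.6, 0], 5.5]
    - [[5.2, 1, -2.8], [0, 20.6, 0], 5.5]

```text
time: 33.75
eef_pos: [0.521, -0.3305, 0.0478]
eef_rot: [-90.3, 0.3, -90.0]
force: [1.4, -1.2, 1.1]
grip_width: 0.0551
```

```bash
python3 - <<'E'
from h import *
st()
r.camera("scene");print([(round(d["p"],2),np.round(d["point"],3).tolist()) for d in r.place_of("scene","ball")])
x,y=P(-102.5);rows([(x,y,.09,-12.5,4.8),(x,y,-.001,-12.5,4.8)])
E
```

```text
33.75 [ 0.521  -0.3305  0.0478] [-90.3   0.3 -90. ] F [ 1.4 -1.2  1.1] w 0.0551 q [ 15.  61.  34.  85. -41.  48. -27.]
[(0.96, [0.58, -0.334, 0.027]), (0.85, [0.528, -0.332, 0.029]), (0.85, [0.539, -0.139, 0.035]), (0.57, [0.638, -0.331, 0.027]), (0.33, [0.469, -0.33, 0.03])]
[[[-19.56,-3.61,1.7],[-0.1,-77.5,0.2],4.8],[[-19.57,5.49,1.67],[-0.1,-77.5,0.2],4.8]]
```

>>> jog_arm:
  steps:
    - [[0, -3.6, 0], [0, -5, 0], 5]
    - [[-5, -3.6, 0.5], [0, -15, 0], 4.8]
    - [[-10, -3.6, 1], [0, -25, 0], 4.8]
    - [[-15, -3.6, 1.5], [0, -35, 0], 4.8]
    - [[-19.6, -3.6, 1.7], [0, -45, 0], 4.8]
    - [[-19.6, -3.6, 1.7], [0, -55, 0], 4.8]
    - [[-19.6, -3.6, 1.7], [0, -65, 0], 4.8]
    - [[-19.6, -3.6, 1.7], [0, -74, 0], 4.8]
    - [[-19.6, -3.6, 1.7], [0, -77.5, 0], 4.8]
    - [[-19.6, 0, 1.7], [0, -77.5, 0], 4.8]
  squeeze: 20

```text
time: 35.1
eef_pos: [0.5421, -0.1375, 0.0552]
eef_rot: [-90.0, -0.5, -12.5]
force: [0.6, -0.2, -0.5]
grip_width: 0.0479
```

```bash
python3 - <<'E'
from h import *
st()
x,y=P(-102.5)
rows([(x,y,-.001,-12.5,4.8)]+[(*P(-102.5+t,.0855),-.001,-12.5+t,4.2) for t in (10,20,30)])
E
```

```text
35.1 [ 0.5421 -0.1375  0.0552] [-90.   -0.5 -12.5] F [ 0.6 -0.2 -0.5] w 0.0479 q [  4.  53.  14.  98. -22.  31.  18.]
[[[-0.19,5.62,-0.03],[0.0,0.0,0.5],4.8],[[1.29,5.63,0.05],[0.1,-10.0,0.5],4.2],[[2.73,5.65,0.43],[0.1,-20.0,0.4],4.2],[[4.08,5.66,1.06],[0.2,-30.0,0.4],4.2]]
```

>>> jog_arm:
  steps:
    - [[-0.2, 2, 0], [0, 0, 0.5], 4.8]
    - [[-0.2, 4, 0], [0, 0, 0.5], 4.8]
    - [[-0.2, 5.6, 0], [0, 0, 0.5], 4.8]
    - [[-0.2, 5.6, 0], [0, 0, 0.5], 4.2]
    - [[-0.2, 5.6, 0], [0, 0, 0.5], 4.2]
    - [[1.3, 5.6, 0], [0, -10, 0.5], 4.2]
    - [[2.7, 5.6, 0.4], [0, -20, 0.4], 4.2]
    - [[4.1, 5.6, 1.1], [0, -30, 0.4], 4.2]
    - [[4.1, 5.6, 1.1], [0, -30, 0.4], 4.2]
    - [[4.1, 5.6, 1.1], [0, -30, 0.4], 4.2]

```text
time: 36.35
eef_pos: [0.5844, -0.136, -0.0001]
eef_rot: [-90.2, 0.0, 17.3]
force: [0.3, 0.0, 0.2]
grip_width: 0.0419
```

```bash
python3 - <<'E'
from h import *
st()
rows([(*P(-72.5+t,.0855),-.001,17.5+t,4.2) for t in (9,18,27,36,45,54,63,72,80.5)])
E
```

```text
36.35 [ 5.844e-01 -1.360e-01 -1.000e-04] [-90.2   0.   17.3] F [0.3 0.  0.2] w 0.0419 q [  7.  60.   6.  89. -10.  31.  36.]
[[[1.36,0.09,0.09],[0.2,-9.2,-0.0],4.2],[[2.66,0.09,0.41],[0.2,-18.2,-0.0],4.2],[[3.9,0.09,0.93],[0.2,-27.2,-0.1],4.2],[[5.04,0.08,1.63],[0.2,-36.2,-0.1],4.2],[[6.06,0.08,2.51],[0.2,-45.2,-0.1],4.2],[[6.93,0.08,3.53],[0.1,-54.2,-0.1],4.2],[[7.62,0.07,4.68],[0.1,-63.2,-0.1],4.2],[[8.13,0.07,5.92],[0.1,-72.2,-0.1],4.2],[[8.43,0.07,7.15],[0.1,-80.7,-0.1],4.2]]
```

>>> jog_arm:
  steps:
    - [[1.4, 0.1, 0.1], [0, -9.2, 0], 4.2]
    - [[2.7, 0.1, 0.4], [0, -18, 0], 4.2]
    - [[3.9, 0.1, 0.9], [0, -27, 0], 4.2]
    - [[5, 0.1, 1.6], [0, -36, 0], 4.2]
    - [[6.1, 0.1, 2.5], [0, -45, 0], 4.2]
    - [[6.9, 0.1, 3.5], [0, -54, 0], 4.2]
    - [[7.6, 0.1, 4.7], [0, -63, 0], 4.2]
    - [[8.1, 0.1, 5.9], [0, -72, 0], 4.2]
    - [[8.4, 0.1, 7.2], [0, -80.7, 0], 4.2]
    - [[8.4, 0.1, 7.2], [0, -80.7, 0], 4.2]

```text
time: 37.6
eef_pos: [0.6427, -0.0415, -0.0013]
eef_rot: [-90.0, 0.1, 97.9]
force: [-0.1, 0.8, -0.1]
grip_width: 0.0419
```

```bash
python3 - <<'E'
from h import *
st()
rows([(*P(8+t,.0855),-.001,98+min(t,52),4.2) for t in (9,18,27,36,45,52)]+[(*P(66,.0865),-.001,150,4.2),(*P(72,.088),-.001,150,4.2),(*P(78,.089),-.001,150,4.2)])
E
```

```text
37.6 [ 0.6427 -0.0415 -0.0013] [-90.    0.1  97.9] F [-0.1  0.8 -0.1] w 0.0419 q [  6.  62. -12.  79.  17.  41.  86.]
[[[1.22,-0.03,0.03],[-0.0,-9.1,-0.1],4.2],[[2.52,-0.03,0.35],[-0.0,-18.1,-0.1],4.2],[[3.76,-0.04,0.86],[-0.0,-27.1,-0.1],4.2],[[4.9,-0.04,1.56],[-0.1,-36.1,-0.1],4.2],[[5.92,-0.04,2.44],[-0.1,-45.1,-0.1],4.2],[[6.61,-0.04,3.22],[-0.1,-52.1,-0.1],4.2],[[7.21,-0.04,3.9],[-0.1,-52.1,-0.1],4.2],[[7.78,-0.04,4.63],[-0.1,-52.1,-0.1],4.2],[[8.23,-0.04,5.44],[-0.1,-52.1,-0.1],4.2]]
```

>>> jog_arm:
  steps:
    - [[1.2, 0, 0], [0, -9, 0], 4.2]
    - [[2.5, 0, 0.3], [0, -18, 0], 4.2]
    - [[3.8, 0, 0.9], [0, -27, 0], 4.2]
    - [[4.9, 0, 1.6], [0, -36, 0], 4.2]
    - [[5.9, 0, 2.4], [0, -45, 0], 4.2]
    - [[6.8, 0, 3.5], [0, -54, 0], 4.2]
    - [[7.5, 0, 4.6], [0, -61, 0], 4.2]
    - [[7.9, 0, 5.2], [0, -62, 0], 4.2]
    - [[8.1, 0, 5.8], [0, -62, 0], 4.2]
    - [[8.1, 0, 5.8], [0, -62, 0], 4.2]

```text
time: 38.85
eef_pos: [0.5739, 0.0304, -0.0014]
eef_rot: [-89.8, 0.0, 159.7]
force: [0.5, 0.2, 0.2]
grip_width: 0.0422
```

```bash
python3 - <<'E'
from h import *
st()
r.camera("scene");print([(round(d["p"],2),np.round(d["point"],3).tolist()) for d in r.place_of("scene","ball")])
rows([(.4715+.005,-.331,.06,90,3.4)])
E
```

```text
38.85 [ 0.5739  0.0304 -0.0014] [-89.8   0.  159.7] F [0.5 0.2 0.2] w 0.0422 q [  5.  60. -23.  94.  38.  34. 120.]
[(0.78, [0.527, -0.329, 0.03]), (0.76, [0.577, -0.334, 0.028]), (0.64, [0.642, -0.331, 0.028]), (0.37, [0.577, 0.042, 0.038])]
[[[-3.32,-6.06,37.31],[-0.1,69.8,-0.1],3.4]]
```

>>> jog_arm:
  steps:
    - [[0, 0, 0], [0, 0, 0], 3.4]
    - [[0, 0, 0], [0, 0, 0], 3.4]
    - [[0, 0, 0], [0, 0, 0], 3.4]
    - [[0, 0, 0], [0, 0, 0], 3.4]
    - [[0, -0.5, 0], [0, 0, 0], 3.4]
    - [[0, -1.5, 0], [0, 0, 0], 3.4]
    - [[0, -3, 0], [0, 0, 0], 3.4]
    - [[0, -4.5, 0], [0, 0, 0], 3.4]
    - [[0, -6, 0], [0, 0, 0], 3.4]
    - [[0, -6, 0], [0, 0, 0], 3.4]
  squeeze: 60

```text
time: 40.2
eef_pos: [0.5749, 0.0306, 0.0598]
eef_rot: [-89.9, 0.1, 159.8]
force: [-0.0, -0.0, -2.1]
grip_width: 0.0362
```

>>> jog_arm:
  steps:
    - [[0, 0, 5], [0, 9, 0], 3.4]
    - [[0, 0, 10], [0, 18, 0], 3.4]
    - [[-0.5, 0, 15], [0, 27, 0], 3.4]
    - [[-1, 0, 20], [0, 36, 0], 3.4]
    - [[-1.5, 0, 25], [0, 45, 0], 3.4]
    - [[-2, 0, 30], [0, 54, 0], 3.4]
    - [[-2.3, 0, 34], [0, 62, 0], 3.4]
    - [[-2.6, 0, 37.6], [0, 69.7, 0], 3.4]
    - [[-2.6, 0, 37.6], [0, 69.7, 0], 3.4]
    - [[-2.6, 2, 37.6], [0, 69.7, 0], 3.4]

```text
time: 41.45
eef_pos: [0.4699, -0.3312, 0.0408]
eef_rot: [-90.2, 0.2, 90.1]
force: [0.8, -0.2, -3.2]
grip_width: 0.0371
```

```bash
python3 - <<'E'
from h import *
st()
r.camera("scene");print([(round(d["p"],2),np.round(d["point"],3).tolist()) for d in r.place_of("scene","ball")])
rows([(.4675,-.331,-.004,90,3.4)])
E
```

```text
41.45 [ 0.4699 -0.3312  0.0408] [-90.2   0.2  90.1] F [ 0.8 -0.2 -3.2] w 0.0371 q [ 39.  54. -13.  94.  20.  33. 104.]
[(0.93, [0.526, -0.331, 0.027]), (0.86, [0.641, -0.33, 0.025]), (0.66, [0.578, -0.332, 0.029]), (0.62, [0.48, -0.332, 0.078])]
[[[-0.1,4.29,0.12],[-0.0,0.2,-0.0],3.4]]
```

>>> jog_arm:
  steps:
    - [[-0.1, 1.5, 0.4], [0, 0, 0], 3.4]
    - [[-0.1, 3, 0.4], [0, 0, 0], 3.4]
    - [[-0.1, 4.3, 0.4], [0, 0, 0], 3.4]
    - [[-0.1, 4.3, 0.4], [0, 0, 0], 3.4]
    - [[-0.1, 4.3, 0.4], [0, 0, 0], 5]
    - [[-0.1, 4.3, 0.4], [0, 0, 0], 5]
    - [[-0.1, 4.3, 0.4], [0, 0, 0], 5.5]
    - [[-0.1, 1, 0.4], [0, 0, 0], 5.5]
    - [[-0.1, -2, 0.4], [0, 0, 0], 5.5]
    - [[-0.1, -5, 0.4], [0, 0, 0], 5.5]

```text
time: 42.8
eef_pos: [0.4648, -0.331, 0.09]
eef_rot: [-90.0, 0.0, 90.2]
force: [-0.8, -0.2, -0.6]
grip_width: 0.0554
```

```bash
python3 - <<'E'
from h import *
st()
for c in("scene","top"):
  im=r.camera(c);cv2.imwrite(f"pics/{c}4.png",im[:,:,::-1])
  for n in("ball","keeper_post"):print(c,n,[(round(d["p"],2),np.round(d["point"],3).tolist()) for d in r.place_of(c,n)])
rows([(.683,.091,.11,90,4),(.683,.091,.0535,90,4)])
E
```

```text
42.8 [ 0.4648 -0.331   0.09  ] [-90.    0.   90.2] F [-0.8 -0.2 -0.6] w 0.0554 q [ 40.  50. -15.  93.  18.  39. 106.]
scene ball [(0.95, [0.468, -0.333, 0.028]), (0.72, [0.581, -0.334, 0.028]), (0.69, [0.528, -0.333, 0.028]), (0.44, [0.582, 0.143, 0.067]), (0.17, [0.528, -0.333, 0.029])]
scene keeper_post [(0.63, [0.683, 0.091, 0.085])]
top ball [(0.78, [0.639, -0.338, 0.033]), (0.71, [0.525, -0.333, 0.029]), (0.62, [0.47, -0.331, 0.032]), (0.53, [0.587, -0.332, 0.024])]
top keeper_post [(0.76, [0.684, 0.091, 0.084])]
[[[42.11,-2.21,-21.98],[-0.1,0.2,0.0],4],[[42.11,3.44,-21.99],[-0.1,0.2,0.0],4]]
```

View pics/scene4.png

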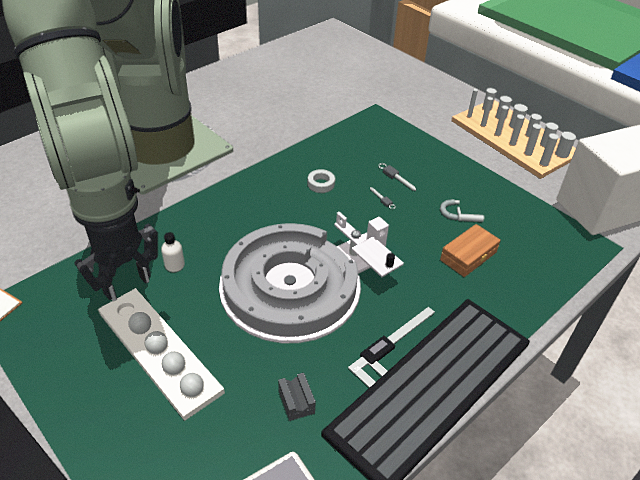

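All four balls sit in the tray, at scene px (140,322), (156,343), (173,363) and (191,385). The race is empty and the keeper is open. Next I shut the keeper.

```bash
python3 - <<'E'
from h import *
rows([(.683,.0915,.12,30,4)])
E
```

```text
[[[42.16,-3.21,-21.98],[-0.1,60.2,-0.0],4]]
```

>>> jog_arm:
  steps:
    - [[4, -3, -2.5], [0, 10, 0], 4]
    - [[9, -3, -5], [0, 20, 0], 4]
    - [[14, -3, -8], [0, 30, 0], 4]
    - [[20, -3, -11], [0, 40, 0], 4]
    - [[26, -3, -14], [0, 50, 0], 4]
    - [[32, -3, -17], [0, 60, 0], 4]
    - [[38, -3, -20], [0, 60, 0], 4]
    - [[42.1, -3, -22], [0, 60, 0], 4]
    - [[42.1, -3, -22], [0, 60, 0], 4]
    - [[42.1, -1, -22], [0, 60, 0], 4]
  squeeze: 20

```text
time: 44.35
eef_pos: [0.6835, 0.0909, 0.0975]
eef_rot: [-90.0, 0.0, 30.2]
force: [0.2, -1.3, 0.6]
grip_width: 0.0399
```

```bash
python3 - <<'E'
from h import *
st()
rows([(.683,.091,.09,30,4),(.683,.091,.052,30,4)])
E
```

```text
44.35 [0.6835 0.0909 0.0975] [-90.    0.   30.2] F [ 0.2 -1.3  0.6] w 0.0399 q [-13.  59.   8.  64.  -8.  58.  25.]
[[[-0.04,0.75,0.03],[0.0,0.2,-0.0],4],[[-0.03,4.55,0.03],[0.0,0.2,-0.0],4]]
```

>>> jog_arm:
  steps:
    - [[0, 1.5, 0], [0, 0, 0], 4]
    - [[0, 3, 0], [0, 0, 0], 4]
    - [[0, 4.5, 0], [0, 0, 0], 4]
    - [[0, 4.5, 0], [0, 0, 0], 4]
    - [[0, 4.5, 0], [0, 0, 0], 1]
    - [[0, 4.5, 0], [0, 0, 0], 1]
    - [[0, 4.5, 0], [0, 0, 0], 1]
    - [[0, 4.5, 0], [0, 0, 0], 1]
    - [[0, 4.5, 0], [0, 0, 0], 1]
    - [[0, 4.5, 0], [0, 0, 0], 1]

```text
time: 45.6
eef_pos: [0.6834, 0.0909, 0.053]
eef_rot: [-90.0, 0.0, 30.2]
force: [-5.2, -0.5, 6.8]
grip_width: 0.0147
```

```bash
python3 - <<'E'
from h import *
st()
p=np.array([.5825,.0987]);e=r.state()["eef_pos"];d=e[:2]-p;R=np.hypot(*d);a0=np.degrees(np.arctan2(d[1],d[0]));print(R,a0)
rows([(p[0]+.101*np.cos(t),p[1]+.101*np.sin(t),e[2],30,1) for t in np.radians(np.linspace(a0,-97,10)[1:])]+[(p[0]+.101*np.cos(np.radians(t)),p[1]+.101*np.sin(np.radians(t)),e[2],30,1) for t in(-98.7,-101)])
E
```

```text
45.6 [0.6834 0.0909 0.053 ] [-90.    0.   30.2] F [-5.2 -0.5  6.8] w 0.0147 q [-13.  62.   7.  66.  -8.  53.  25.]
0.1012424303877069 -4.397170726528757
[[[-1.18,0.0,-1.38],[0.0,0.2,-0.0],1],[[-2.57,0.0,-2.54],[0.0,0.2,-0.0],1],[[-4.14,0.0,-3.44],[0.0,0.2,-0.0],1],[[-5.85,0.01,-4.04],[0.0,0.2,-0.0],1],[[-7.64,0.01,-4.33],[0.0,0.2,-0.0],1],[[-9.45,0.01,-4.29],[0.0,0.2,-0.0],1],[[-11.22,0.01,-3.93],[0.0,0.2,-0.0],1],[[-12.91,0.01,-3.26],[0.0,0.2,-0.0],1],[[-14.44,0.01,-2.29],[0.0,0.2,-0.0],1],[[-14.68,0.01,-2.11],[0.0,0.2,-0.0],1],[[-14.99,0.01,-1.85],[0.0,0.2,-0.0],1]]
```

>>> jog_arm:
  steps:
    - [[-1.2, 0, -1.4], [0, 0, 0], 1]
    - [[-2.6, 0, -2.5], [0, 0, 0], 1]
    - [[-4.1, 0, -3.4], [0, 0, 0], 1]
    - [[-5.8, 0, -4], [0, 0, 0], 1]
    - [[-7.6, 0, -4.3], [0, 0, 0], 1]
    - [[-9.4, 0, -4.3], [0, 0, 0], 1]
    - [[-11.2, 0, -3.9], [0, 0, 0], 1]
    - [[-12.9, 0, -3.3], [0, 0, 0], 1]
    - [[-14.4, 0, -2.3], [0, 0, 0], 1]
    - [[-14.6, 0, -2.2], [0, 0, 0], 1]

```text
time: 46.85
eef_pos: [0.5701, -0.0018, 0.054]
eef_rot: [-90.2, -0.2, 30.2]
force: [15.5, -1.0, -7.2]
grip_width: 0.0147
```

```bash
python3 - <<'E'
from h import *
st()
p=np.array([.5825,.0987]);e=r.state()["eef_pos"];d=e[:2]-p;print(np.hypot(*d),np.degrees(np.arctan2(d[1],d[0])))
E
```

```text
46.85 [ 0.5701 -0.0018  0.054 ] [-90.2  -0.2  30.2] F [15.5 -1.  -7.2] w 0.0147 q [-6. 53.  5. 95. -7. 32. 34.]
0.10121113312023862 -97.01525828978554
```

```bash
python3 - <<'E'
from h import *
e=r.state()["eef_pos"]
rows([(*e,30,3),(e[0],e[1],.12,30,3),(.40,.30,.15,30,5)])
E
```

```text
[[[0.0,0.0,0.0],[0.2,0.2,0.2],3],[[0.02,-6.6,-0.02],[0.2,0.2,0.2],3],[[0.51,-9.71,34.61],[0.2,0.2,0.2],5]]
```

>>> jog_arm:
  steps:
    - [[0, 0, 0], [0, 0, 0], 1]
    - [[0, 0, 0], [0, 0, 0], 3]
    - [[0, 0, 0], [0, 0, 0], 3]
    - [[0, -3, 0], [0, 0, 0], 3]
    - [[0, -7, 0], [0, 0, 0], 4]
    - [[0, -10, 5], [0, 0, 0], 5]
    - [[0, -10, 11], [0, 0, 0], 5]
    - [[0, -10, 17], [0, 0, 0], 5]
    - [[0, -10, 23], [0, 0, 0], 5]
    - [[0, -10, 29], [0, 0, 0], 5]

```text
time: 48.1
eef_pos: [0.4228, 0.2505, 0.1532]
eef_rot: [-90.2, -0.2, 30.2]
force: [0.8, 1.3, -0.9]
grip_width: 0.0497
```

```bash
python3 - <<'E'
from h import *
st()
v=[]
for c in("top","scene"):
  im=r.camera(c)[:,:,::-1];cv2.imwrite(f"pics/{c}5.png",im)
  for n in("pin","keeper_post","pin_home"):print(c,n,[(round(d["p"],2),np.round(d["point"],4).tolist()) for d in r.place_of(c,n)])
  o=proj(c,b2w(B,[0,.17,.07]))[0].astype(int)-[28,28] if c=="scene" else proj(c,b2w(B,[0,.12,.07]))[0].astype(int)-[28,28]
  x=cv2.resize(im[o[1]:o[1]+56,o[0]:o[0]+56],(400,400),interpolation=2);print(c,o)
  v.append(x)
cv2.imwrite("pics/lug.png",np.hstack(v))
E
```

```text
48.1 [0.4228 0.2505 0.1532] [-90.2  -0.2  30.2] F [ 0.8  1.3 -0.9] w 0.0497 q [-40.  39.  11. 107. -11.  35.   7.]
top pin [(0.71, [0.5019, 0.2781, 0.0021])]
top keeper_post [(0.56, [0.5674, -0.0006, 0.0836]), (0.18, [0.6411, -0.3342, 0.0286])]
top pin_home [(0.66, [0.5841, 0.1424, 0.0682]), (0.65, [0.6271, 0.3711, -0.0047])]
top [253 208]
scene pin [(0.76, [0.4607, 0.3612, 0.0082]), (0.69, [0.5018, 0.2777, 0.0063]), (0.53, [0.5244, -0.3327, 0.0257])]
scene keeper_post [(0.73, [0.5699, 0.0017, 0.0841]), (0.23, [0.5714, 0.0361, 0.0361])]
scene pin_home [(0.58, [0.581, 0.1443, 0.0654])]
scene [333 200]
```

View pics/lug.png

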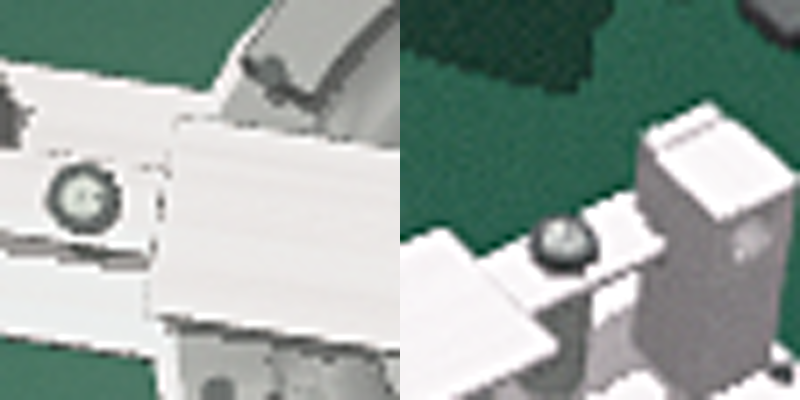

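```bash
python3 - <<'E'
from h import *
px=lambda u,v:np.array([333+(u-400+.5)*.14-.5,200+(v+.5)*.14-.5])
obs=[((.031,.183,.084),px(722,222)),((.031,.211,.084),px(795,178)),((.031,.197,.070),px(750,240)),((-.007,.185,.084),px(638,140)),((-.007,.209,.084),px(708,102))]
from scipy.optimize import least_squares
for X,p in obs: print(X,p.round(1),proj("scene",b2w((.5604,-.0548,-8.7),X))[0].round(1))
f=lambda q:np.ravel([proj("scene",b2w((q[0],q[1],np.degrees(q[2])),X))[0]-p for X,p in obs])
m=least_squares(f,(.56,-.0548,-.15));q=m.x;print(q[:2],np.degrees(q[2]),m.fun.round(1));print(b2w((q[0],q[1],np.degrees(q[2])),[-.007,.197,.07]),b2w((.5604,-.0548,-8.7),[-.007,.197,.07]),b2w((.5577,-.0542,-8.7),[-.007,.197,.07]))
im=cv2.imread("pics/top5.png")
v=cv2.resize(im[195:260,215:285],None,fx=8,fy=8,interpolation=2)
for yaw,col in((-8.7,(0,0,255)),(-7.5,(0,200,0))):
    P2=[b2w((.5577,-.0542,yaw),[x,y,.084])[0] for x,y in((-.007,.183),(.031,.183),(.031,.211),(-.007,.211))]
    qq=((proj("top",np.array(P2))-[215,195]+.5)*8).astype(int);cv2.polylines(v,[qq.reshape(-1,1,2)],True,col,1)
pin=im[255:335,110:190]
cv2.imwrite("pics/lugtop.png",np.vstack([v]) )
E
```

```text
(0.031, 0.183, 0.084) [377.6 230.6] [377.7 230.8]
(0.031, 0.211, 0.084) [387.9 224.5] [389.  225.7]
(0.031, 0.197, 0.07) [381.6 233.2] [382.6 233.4]
(-0.007, 0.185, 0.084) [365.9 219.2] [366.9 219.3]
(-0.007, 0.209, 0.084) [375.7 213.8] [376.5 215.1]
[ 0.56406608 -0.05612069] -6.955052360815501 [-0.4 -0.4  0.3  0.4  0.4 -0.4  0.1 -0.2 -0.4  0.7]
[[0.58097245 0.14027731 0.07      ]] [[0.58327892 0.14099212 0.07      ]] [[0.58057892 0.14159212 0.07      ]]
```

View pics/lugtop.png

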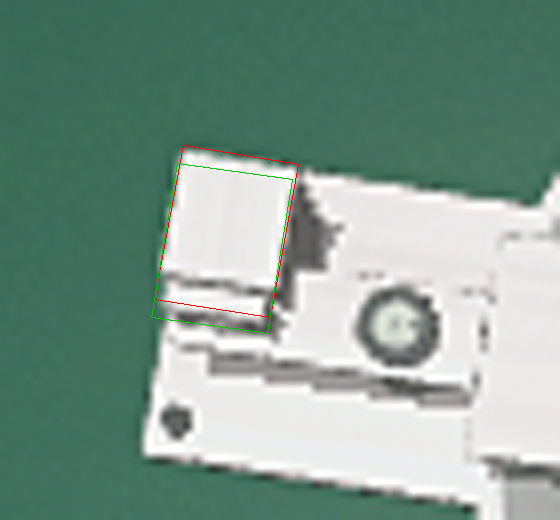

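```bash
python3 - <<'E'
from h import *
U=np.array([[139.4,266],[136.9,298],[135,314.3]])
X=unproj("top",U,.006);print(X.round(4),np.linalg.norm(X[0]-X[1]),np.linalg.norm(X[2]-X[1]),np.degrees(np.arctan2(*(X[0]-X[1])[1::-1])))
im=cv2.imread("pics/scene5.png");o=np.array([370,155]);k=10
v=cv2.resize(im[o[1]:o[1]+55,o[0]:o[0]+60],None,fx=k,fy=k,interpolation=2)
for x in X:
    q=((proj("scene",x)[0]-o+.5)*k).astype(int);cv2.circle(v,tuple(map(int,q)),3,(0,0,255),-1)
cv2.imwrite("pics/pinscene.png",v)
E
```

```text
[[0.5233 0.3552 0.006 ]
 [0.4586 0.3563 0.006 ]
 [0.4261 0.3581 0.006 ]] 0.06475435467640742 0.03252807350073205 -0.9624957251940128
```

View pics/pinscene.png

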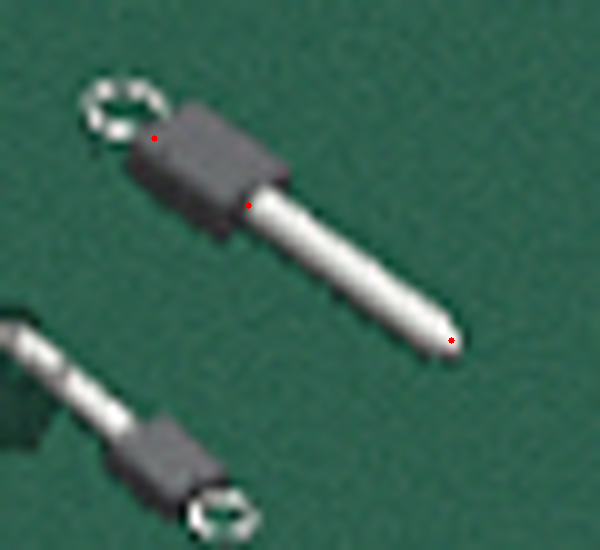

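The pin hasn't moved: its length and axis match in both views. I'm going to its handle.

```bash
python3 - <<'E'
from h import *
rows([(.4425,.3585,.06,87,4),(.4425,.3585,.0,87,4)])
E
```

```text
[[[7.07,9.3,8.7],[0.3,-56.9,0.1],4],[[7.04,15.3,8.72],[0.3,-56.9,0.1],4]]
```

```bash
python3 - <<'E'
from h import *
for n in("pin",):
  r.camera("scene");print([(round(d["p"],2),np.round(d["point"],4).tolist()) for d in r.place_of("scene",n)])
E
```

```text
[(0.65, [0.4613, 0.3612, 0.006]), (0.62, [0.5026, 0.278, 0.0046])]
```

>>> jog_arm:
  steps:
    - [[2, 0, 3], [0, -10, 0], 4]
    - [[4, 2, 6], [0, -20, 0], 4]
    - [[6, 4, 8.7], [0, -30, 0], 4]
    - [[7, 6, 8.7], [0, -40, 0], 4]
    - [[7, 9, 8.7], [0, -50, 0], 4]
    - [[7, 12, 8.7], [0, -57, 0], 4]
    - [[7, 15, 8.7], [0, -57, 0], 4]
    - [[7, 15.3, 8.7], [0, -57, 0], 4]
    - [[7, 15.3, 8.7], [0, -57, 0], 4]
    - [[7, 15.3, 8.7], [0, -57, 0], 4]
  squeeze: 60

```text
time: 49.85
eef_pos: [0.4425, 0.3587, 0.0012]
eef_rot: [-90.4, -0.0, 87.1]
force: [-0.4, -0.4, -0.2]
grip_width: 0.0402
```

```bash
python3 - <<'E'
from h import *
st()
r.camera("scene");print([(round(d["p"],2),np.round(d["point"],4).tolist()) for d in r.place_of("scene","pin")])
rows([(.4425,.3585,-.02,87,4)])
E
```

```text
49.85 [0.4425 0.3587 0.0012] [-90.4  -0.   87.1] F [-0.4 -0.4 -0.2] w 0.0402 q [-41.  57.  -4.  96.   7.  26.  38.]
[(0.69, [0.4296, 0.3645, 0.0089]), (0.58, [0.4988, 0.2759, 0.0042]), (0.37, [0.4671, -0.3318, 0.03])]
[[[-0.02,2.09,-0.01],[0.3,0.1,0.0],4]]
```

```bash
python3 - <<'E'
from h import *
im=r.camera("scene")[:,:,::-1];o=np.array([360,145]);k=9
v=cv2.resize(im[o[1]:o[1]+60,o[0]:o[0]+70],None,fx=k,fy=k,interpolation=2)
for x in ([.5233,.3552,.006],[.459,.358,.006],[.426,.361,.006]):
    q=((proj("scene",x)[0]-o+.5)*k).astype(int);cv2.circle(v,tuple(map(int,q)),3,(0,0,255),-1)
cv2.imwrite("pics/pin6.png",v)
E
```

```text
(no output)
```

View pics/pin6.png

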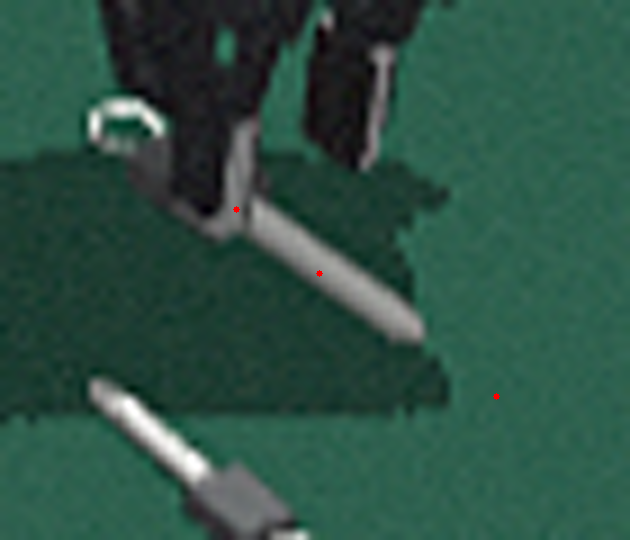

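The pin was knocked between the two looks: its tip moved from scene px (415,189) to (407,182). I'll measure it again.

```bash
python3 - <<'E'
from h import *
f=lambda u,v,o,k:[(u+.5)/k-.5+o[0],(v+.5)/k-.5+o[1]]
old=[f(455,340,(370,155),10),f(258,198,(370,155),10)]
new=[f(420,333,(360,145),9),f(254,212,(360,145),9)]
for l in(old,new):
    X=unproj("scene",l,.007);print(X.round(4),np.linalg.norm(X[0]-X[1]).round(4),np.degrees(np.arctan2(*(X[0]-X[1])[1::-1])))
st()
E
```

```text
[[0.5245 0.355  0.007 ]
 [0.459  0.359  0.007 ]] 0.0656 -3.52972382797828
[[0.494  0.3585 0.007 ]
 [0.4308 0.3629 0.007 ]] 0.0633 -3.954499650314148
50.0 [0.4423 0.3586 0.0007] [-90.3   0.   87.1] F [ 1.1 -0.5 -0.2] w 0.04 q [-41.  57.  -4.  96.   7.  26.  38.]
```

>>> jog_arm:
  steps:
    - [[0.3, -0.5, 3], [0.3, 0.5, 0], 4]
    - [[0.3, -0.5, 3], [0.3, 0.5, 0], 4]
    - [[0.3, 0.7, 3], [0.3, 0.5, 0], 4]
    - [[0.3, 1.4, 3], [0.3, 0.5, 0], 4]
    - [[0.3, 1.9, 3], [0.3, 0.5, 0], 4]
    - [[0.3, 1.9, 3], [0.3, 0.5, 0], 4]
    - [[0.3, 1.9, 3], [0.3, 0.5, 0], 1.8]
    - [[0.3, 1.9, 3], [0.3, 0.5, 0], 1.8]
    - [[0.3, 1.9, 3], [0.3, 0.5, 0], 1.8]
    - [[0.3, 1.9, 3], [0.3, 0.5, 0], 1.8]
  squeeze: 30

```text
time: 51.25
eef_pos: [0.4127, 0.3631, -0.0183]
eef_rot: [-90.0, -0.0, 86.6]
force: [-0.2, 0.2, 3.9]
grip_width: 0.0229
```

```bash
python3 - <<'E'
from h import *
st();rows([(.484,.1545,.0455,82,1.8)])
E
```

```text
51.25 [ 0.4127  0.3631 -0.0183] [-90.   -0.   86.6] F [-0.2  0.2  3.9] w 0.0229 q [-43.  59.  -3. 100.   7.  21.  36.]
[[[-20.4,-6.38,-8.36],[0.0,4.6,0.0],1.8]]
```

>>> jog_arm:
  steps:
    - [[0, -1, 0], [0, 0, 0], 1.8]
    - [[0, -3, 0], [0, 0, 0], 1.8]
    - [[0, -6, 0], [0, 0, 0], 1.8]
    - [[-4, -8, -1], [0, 0, 0], 1.8]
    - [[-8, -8, -2], [0, 0, 0], 1.8]
    - [[-12, -8, -4], [0, 2, 0], 1.8]
    - [[-16, -8, -6], [0, 4.6, 0], 1.8]
    - [[-20.4, -8, -8.4], [0, 4.6, 0], 1.8]
    - [[-20.4, -6.4, -8.4], [0, 4.6, 0], 1.8]
    - [[-20.4, -6.4, -8.4], [0, 4.6, 0], 1.8]
  squeeze: 80

```text
time: 52.5
eef_pos: [0.484, 0.1543, 0.0456]
eef_rot: [-90.0, 0.0, 82.0]
force: [-0.3, 0.5, 0.1]
grip_width: 0.0215
```

```bash
python3 - <<'E'
from h import *
st()
ims=[]
for c in("top","scene"):
  im=r.camera(c)[:,:,::-1];cv2.imwrite(f"pics/{c}7.png",im)
  print(c,[(round(d["p"],2),np.round(d["point"],4).tolist()) for d in r.place_of(c,"pin")])
o=(325,190);k=9
v=cv2.resize(im[o[1]-0:o[1]+60,o[0]:o[0]+75],None,fx=k,fy=k,interpolation=2)
for x in ([.480,.155,.07],[.5008,.1521,.07],[.565,.143,.07]):
    q=((proj("scene",x)[0]-o+.5)*k).astype(int);cv2.circle(v,tuple(map(int,q)),3,(0,0,255),-1)
cv2.imwrite("pics/ins.png",v)
E
```

```text
52.5 [0.484  0.1543 0.0456] [-90.   0.  82.] F [-0.3  0.5  0.1] w 0.0215 q [-18.  50.  -6. 108.  11.  22.  50.]
top []
scene [(0.72, [0.3648, 0.2058, -0.0025]), (0.5, [0.5033, 0.1542, 0.0708]), (0.44, [0.5007, 0.2778, 0.0045])]
```

View pics/ins.png

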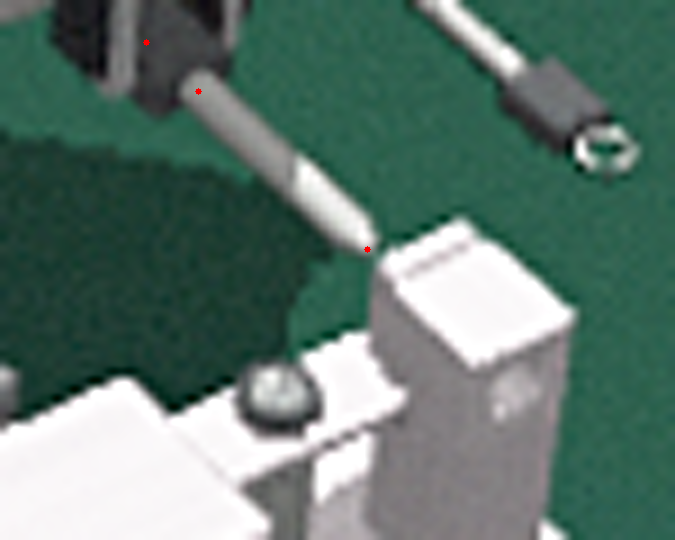

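```bash
python3 - <<'E'
from h import *
im=cv2.imread("pics/scene7.png");k=9
hsv=cv2.cvtColor(im,cv2.COLOR_BGR2HSV)
m=((hsv[:,:,1]<70)&(hsv[:,:,2]>95))
rows_=[]
for c in range(348,365):
    rr=np.where(m[198:222,c])[0]+198
    w=[im[y,c].tolist() for y in ()]
    rows_.append((c,rr.min() if len(rr) else None,rr.max() if len(rr) else None))
print(rows_)
c=np.array([x[0] for x in rows_]);mid=np.array([(x[1]+x[2])/2 for x in rows_])
p=np.polyfit(c,mid,1);print("obs line",p, "at 350,360:",np.polyval(p,[350,360]))
u=np.array([.990,-.139,0]);S=np.array([.5008,.1521,.07])
for dz in(0,.002,.004):
  for dy in(-.002,0,.002):
    q=proj("scene",np.array([S+[0,dy,dz]+u*t for t in np.linspace(.005,.06,8)]));pp=np.polyfit(q[:,0],q[:,1],1);print(dz,dy,pp[0].round(3),np.polyval(pp,[350,360]).round(2))
Bs=(.5604,-.0548,-8.7)
print(b2w(Bs,[.031,.197,.07]),proj("scene",b2w(Bs,[.031,.197,.07])))
E
```

```text
[(348, np.int64(198), np.int64(203)), (349, np.int64(199), np.int64(204)), (350, np.int64(200), np.int64(205)), (351, np.int64(201), np.int64(206)), (352, np.int64(201), np.int64(207)), (353, np.int64(202), np.int64(208)), (354, np.int64(203), np.int64(209)), (355, np.int64(204), np.int64(210)), (356, np.int64(205), np.int64(210)), (357, np.int64(206), np.int64(211)), (358, np.int64(207), np.int64(212)), (359, np.int64(208), np.int64(213)), (360, np.int64(208), np.int64(214)), (361, np.int64(209), np.int64(215)), (362, np.int64(210), np.int64(216)), (363, np.int64(211), np.int64(217)), (364, np.int64(212), np.int64(217))]
obs line [   0.87745098 -104.69607843] at 350,360: [202.41176471 211.18627451]
0 -0.002 0.937 [203.88 213.25]
0 0 0.936 [202.83 212.19]
0 0.002 0.934 [201.78 211.12]
0.002 -0.002 0.936 [203.09 212.45]
0.002 0 0.934 [202.04 211.39]
0.002 0.002 0.933 [200.99 210.32]
0.004 -0.002 0.935 [202.3  211.65]
0.004 0 0.933 [201.25 210.58]
0.004 0.002 0.932 [200.21 209.52]
[[0.62084169 0.13524421 0.07      ]] [[382.64285842 233.39077676]]
```

The pin is in hand, but its tip rides about 2–3 mm high relative to the hole line in the scene view. I'll correct slightly (pitch +1.5°, down 1 mm) and enter the ear while watching the force.

>>> jog_arm:
  steps:
    - [[-0.05, 0.1, 0], [1.5, 0, 0], 1.8]
    - [[-0.05, 0.1, 0], [1.5, 0, 0], 1.8]
    - [[-0.05, 0.1, -0.5], [1.5, 0, 0], 1.8]
    - [[-0.05, 0.1, -1], [1.5, 0, 0], 1.8]
    - [[-0.05, 0.1, -1.4], [1.5, 0, 0], 1.8]
    - [[-0.05, 0.1, -1.7], [1.5, 0, 0], 1.8]
    - [[-0.05, 0.1, -2], [1.5, 0, 0], 1.8]
    - [[-0.05, 0.1, -2.2], [1.5, 0, 0], 1.8]
    - [[-0.05, 0.1, -2.2], [1.5, 0, 0], 1.8]
    - [[-0.05, 0.1, -2.2], [1.5, 0, 0], 1.8]

```text
time: 53.95
eef_pos: [0.5061, 0.1517, 0.0455]
eef_rot: [-88.6, -0.0, 82.1]
force: [-1.4, -0.9, 2.4]
grip_width: 0.0214
```

```bash
python3 - <<'E'
from h import *
st();print(r.state()["moment"])
im=r.camera("scene")[:,:,::-1]
o=(325,190);k=9
cv2.imwrite("pics/ins2.png",cv2.resize(im[o[1]:o[1]+60,o[0]:o[0]+75],None,fx=k,fy=k,interpolation=2))
E
```

```text
53.95 [0.5061 0.1517 0.0455] [-88.6  -0.   82.1] F [-1.4 -0.9  2.4] w 0.0214 q [-16.  51.  -7. 102.  11.  28.  52.]
[-0.07241555  0.090404   -0.01211085]
```

View pics/ins2.png

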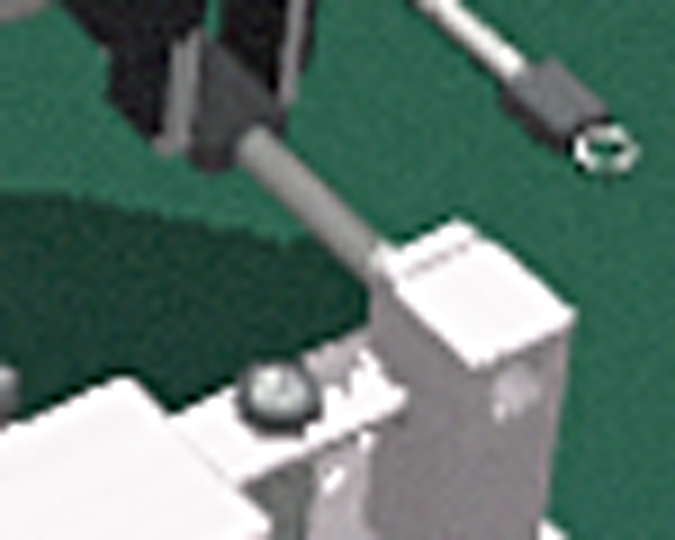

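The tip appears to have entered (axial force only about 1.4 N). Upward force is 2.4 N, so I'm raising slightly and continuing.

>>> jog_arm:
  steps:
    - [[0, -0.05, 0], [0, 0, 0], 1.8]
    - [[0, -0.05, -0.2], [0, 0, 0], 1.8]
    - [[0, -0.05, -0.4], [0, 0, 0], 1.8]
    - [[0, -0.05, -0.6], [0, 0, 0], 1.8]
    - [[0, -0.05, -0.8], [0, 0, 0], 1.8]
    - [[0, -0.05, -1], [0, 0, 0], 1.8]
    - [[0, -0.05, -1.2], [0, 0, 0], 1.8]
    - [[0, -0.05, -1.4], [0, 0, 0], 1.8]
    - [[0, -0.05, -1.5], [0, 0, 0], 1.8]
    - [[0, -0.05, -1.5], [0, 0, 0], 1.8]

```text
time: 55.25
eef_pos: [0.5212, 0.1495, 0.0456]
eef_rot: [-88.6, -0.0, 82.1]
force: [-0.5, 0.3, 2.5]
grip_width: 0.0215
```

```bash
python3 - <<'E'
from h import *
st();print(r.state()["moment"])
E
```

```text
55.25 [0.5212 0.1495 0.0456] [-88.6  -0.   82.1] F [-0.5  0.3  2.5] w 0.0215 q [-15.  52.  -8.  99.  11.  30.  53.]
[-0.11495875 -0.21740128 -0.03260923]
```

>>> jog_arm:
  steps:
    - [[0, 0, -0.3], [0, 0, 0], 1.8]
    - [[0, 0, -0.6], [0, 0, 0], 1.8]
    - [[0, 0, -0.9], [0, 0, 0], 1.8]
    - [[0, -0.05, -1.2], [0, 0, 0], 1.8]
    - [[0, -0.05, -1.5], [0, 0, 0], 1.8]
    - [[0, -0.05, -1.8], [0, 0, 0], 1.8]
    - [[0, -0.05, -2.1], [0, 0, 0], 1.8]
    - [[0, -0.05, -2.4], [0, 0, 0], 1.8]
    - [[0, -0.05, -2.7], [0, 0, 0], 1.8]
    - [[0, -0.05, -3], [0, 0, 0], 1.8]

```text
time: 56.5
eef_pos: [0.5511, 0.1454, 0.0454]
eef_rot: [-88.6, -0.0, 82.1]
force: [-2.4, -0.2, 3.5]
grip_width: 0.0217
```

```bash
python3 - <<'E'
from h import *
st();print(r.state()["moment"])
E
```

```text
56.5 [0.5511 0.1454 0.0454] [-88.6  -0.   82.1] F [-2.4 -0.2  3.5] w 0.0217 q [-13.  54.  -8.  93.  11.  35.  55.]
[-0.11288086  0.12665648 -0.00559678]
```

Sliding freely. About 12 mm remain, so I'm pushing until the shoulder seats.

>>> jog_arm:
  steps:
    - [[0, 0, -0.2], [0, 0, 0], 1.8]
    - [[0, 0, -0.4], [0, 0, 0], 1.8]
    - [[0, 0, -0.6], [0, 0, 0], 1.8]
    - [[0, 0, -0.8], [0, 0, 0], 1.8]
    - [[0, 0, -0.9], [0, 0, 0], 1.8]
    - [[0, 0, -1], [0, 0, 0], 1.8]
    - [[0, 0, -1.1], [0, 0, 0], 1.8]
    - [[0, 0, -1.2], [0, 0, 0], 1.8]
    - [[0, 0, -1.3], [0, 0, 0], 1.8]
    - [[0, 0, -1.3], [0, 0, 0], 1.8]

```text
time: 57.75
eef_pos: [0.5637, 0.1437, 0.045]
eef_rot: [-88.6, -0.0, 82.1]
force: [-4.5, -0.1, 4.5]
grip_width: 0.0213
```

```bash
python3 - <<'E'
from h import *
st();print(r.state()["moment"])
E
```

```text
57.75 [0.5637 0.1437 0.045 ] [-88.6  -0.   82.1] F [-4.5 -0.1  4.5] w 0.0213 q [-13.  55.  -9.  91.  11.  37.  55.]
[ 0.12181113  0.74938086 -0.00482996]
```

>>> jog_arm:
  steps:
    - [[0, 0, -0.1], [0, 0, 0], 1.8]
    - [[0, 0, -0.1], [0, 0, 0], 1.8]
    - [[0, 0, -0.2], [0, 0, 0], 1.8]
    - [[0, 0, -0.2], [0, 0, 0], 1.8]
    - [[0, 0, -0.3], [0, 0, 0], 1.8]
    - [[0, 0, -0.3], [0, 0, 0], 1.8]
    - [[0, 0, -0.3], [0, 0, 0], 1.8]
    - [[0, 0, -0.3], [0, 0, 0], 1.8]
    - [[0, 0, -0.3], [0, 0, 0], 1.8]
    - [[0, 0, -0.3], [0, 0, 0], 1.8]

```text
time: 59.0
eef_pos: [0.5639, 0.1436, 0.0447]
eef_rot: [-88.3, 0.0, 82.1]
force: [-20.2, 1.8, 13.4]
grip_width: 0.0216
```

>>> jog_arm:
  steps:
    - [[0, 0, 0.05], [0, 0, 0], 1.8]
    - [[0, 0, 0.05], [0, 0, 0], 2.6]
    - [[0, 0, 0.05], [0, 0, 0], 3.5]
    - [[0, 0, 0.05], [0, 0, 0], 3.5]
    - [[0, 0, 0.05], [0, 0, 0], 3.5]
    - [[0, -1, 0.05], [0, 0, 0], 3.5]
    - [[0, -4, 0.1], [0, 0, 0], 3.5]
    - [[0, -8, 0.2], [0, 0, 0], 3.5]
    - [[0, -12, 6], [0, 0, 0], 3.5]
    - [[0, -12, 12], [0, 0, 0], 3.5]
  squeeze: 20

```text
time: 60.25
eef_pos: [0.4525, 0.1595, 0.1701]
eef_rot: [-88.4, -0.1, 82.0]
force: [1.6, 1.9, -1.0]
grip_width: 0.035
```

>>> jog_arm:
  steps:
    - [[5, -3, 5], [0, 0, 0], 5]
    - [[10, -3, 9], [0, 0, 0], 5]
    - [[15, -3, 13], [0, 0, 0], 5]
    - [[20, -3, 16], [0, 0, 0], 5]
    - [[20, -3, 16], [0, 0, 0], 5]
    - [[20, -3, 16], [0, 0, 0], 5]
    - [[20, -3, 16], [0, 0, 0], 5]
    - [[20, -3, 16], [0, 0, 0], 5]
    - [[20, -3, 16], [0, 0, 0], 5]
    - [[20, -3, 16], [0, 0, 0], 5]

```text
time: 61.5
eef_pos: [0.3227, 0.3793, 0.2047]
eef_rot: [-88.5, -0.1, 82.0]
force: [-0.3, -0.1, 0.2]
grip_width: 0.0501
```

```bash
python3 - <<'E'
from h import *
st();v=[]
for c in("top","scene"):
  im=r.camera(c)[:,:,::-1];cv2.imwrite(f"pics/{c}9.png",im)
  for n in("pin","ball","keeper_post"):print(c,n,[(round(d["p"],2),np.round(d["point"],4).tolist()) for d in r.place_of(c,n)])
  o=(215,190) if c=="top" else (325,185);v.append(cv2.resize(im[o[1]:o[1]+66,o[0]:o[0]+66],(396,396),interpolation=2))
cv2.imwrite("pics/fin.png",np.hstack(v))
E
```

```text
61.5 [0.3227 0.3793 0.2047] [-88.5  -0.1  82. ] F [-0.3 -0.1  0.2] w 0.0501 q [-48.  35.  -8. 100.   5.  46.  24.]
top pin [(0.8, [0.5788, 0.1434, 0.0713]), (0.56, [0.5002, 0.2796, 0.0039])]
top ball [(0.8, [0.5246, -0.3326, 0.0313]), (0.77, [0.4691, -0.3326, 0.0305]), (0.71, [0.5844, -0.3352, 0.0247]), (0.51, [0.6431, -0.3386, 0.031]), (0.15, [0.7852, -0.0197, 0.0003])]
top keeper_post [(0.83, [0.5623, -0.0015, 0.083]), (0.37, [0.5797, 0.1456, 0.0686])]
scene pin [(0.69, [0.5821, 0.1448, 0.0722]), (0.69, [0.5015, 0.2762, 0.0049]), (0.68, [0.6389, -0.3323, 0.0264]), (0.16, [0.5847, 0.1465, 0.0654])]
scene ball [(0.92, [0.5745, -0.3327, 0.0251]), (0.77, [0.6393, -0.3331, 0.0268]), (0.69, [0.5286, -0.333, 0.028]), (0.58, [0.4711, -0.3274, 0.0283])]
scene keeper_post [(0.96, [0.5654, 0.0034, 0.0859]), (0.54, [0.414, -0.3306, 0.0318])]
```

View pics/fin.png

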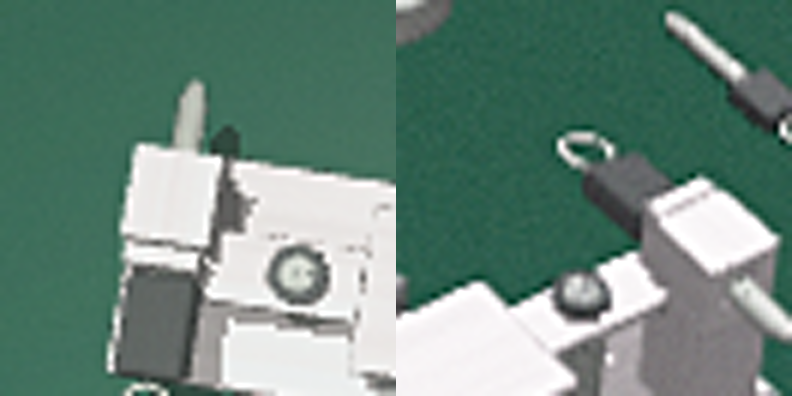

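```bash
python3 - <<'E'
from h import *
A=unproj("top",np.array([[143,455],[480,507]])/8+[214.6,194.6],.010);d=A[1]-A[0];print("tongue dir",np.degrees(np.arctan2(d[1],d[0])))
def blob(im,c,exp,r_,f):
    p=proj(c,exp)[0].astype(int);w=im[p[1]-r_:p[1]+r_,p[0]-r_:p[0]+r_];m=f(w).astype(np.uint8)
    n,l,s,ce=cv2.connectedComponentsWithStats(m);i=1+np.argmax(s[1:,4]);return ce[i]+p-r_,s[i,4]
for t in("5","9"):
    for c in("top","scene"):
        im=cv2.imread(f"pics/{c}{t}.png")
        post=blob(im,c,[.567,0,.075],10,lambda w:w.max(2)<70)
        print(t,c,post, unproj(c,post[0],.073 if c=="scene" else .084).round(4))
E
```

```text
tongue dir -98.33370621159652
5 top (array([314.62068966, 242.55172414]), np.int32(29)) [[5.635e-01 4.000e-04 8.400e-02]]
5 scene (array([313.89130435, 249.19565217]), np.int32(92)) [[5.674e-01 2.000e-04 7.300e-02]]
9 top (array([314.53571429, 242.28571429]), np.int32(28)) [[0.564  0.0006 0.084 ]]
9 scene (array([313.88172043, 249.11827957]), np.int32(93)) [[5.673e-01 3.000e-04 7.300e-02]]
```

The keeper has not moved since it hit its stop, and its post is within about 3 mm of the predicted shut position (0.567, 0). The pin shows out of the far side of the lug with its shoulder on the ear. Handing in.

```bash
python3 -c "
from bench import r
print(r.hand_in())"
```

```text
the job is handed in; nothing more can be done
None
```

The job is done and handed in at about 62 s of the 210 s; handing in gives no verdict.

- **Balls:** I swung the keeper open. All four balls in the race were run round to the slot, lifted out there and set in tray pockets at x ≈ 0.64, 0.58, 0.53 and 0.47. Both cameras find one ball in each of these pockets. After the fourth ball went in, the picture showed the race empty.
- **Keeper:** I swung it shut onto its stop (about 15 N on the post). The post did not move between shutting the keeper and the end. The scene camera puts it at (0.567, 0.000), the expected shut spot. The top camera reads x about 3 mm less.
- **Pin:** It was knocked about 3 cm just before I gripped it, so I measured it again and took the larger one. I pushed it in until it stopped at about 20 N and let go. The last pictures show the shank out of the far side of the lug and the shoulder against the ear. The networks place its origin within about 5 mm of home.

**Disagreements:**
- The fingertips worked about 25 mm behind the reported TCP, so my first grip on the post closed on nothing. I set the depth from closing widths and pictures after that.
- The grip width reads about 1.5 mm low.
- The two cameras differ by 2–3 mm on the bearing.
- While held, the pin looked 2–3 mm high, so I tilted it 1.5° to go in.

I did not check the bystanders one by one at the end. The scene picture after the last ball showed nothing disturbed.

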